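# Clear the height shims off the sealing line

## Robot

A 7-joint arm with a two-finger parallel gripper is mounted at the origin on the work surface. World frame = base frame: x ahead of the robot, y to its left, z up, the work surface at z = 0. Lengths are in m, angles in rad, forces in N, time in s.
With the tool pointing down it reaches from about 0.4 to 0.85 m from the base axis. Payload 10.4 kg.
Tool frame: the origin (TCP) lies midway between the tips of the shut fingers; the grasp point (between the pads) lies 19 mm behind it; z points along the fingers, y is the line along which they close (so a half turn about z gives the same grasp; the last joint's range is limited). The gripper opens to 87 mm and grips with 3 to 60 N. Pads are 19 mm wide; open, the fingers measure 117 mm over their backs; the gripper's body (75 mm by 190 mm) begins 51 mm behind the grasp point.
Start: joints at [-1.295, 0.332, -0.065, 1.46, 0.022, 1.35, -0.088], TCP at [0.184, 0.597, 0.223] pointing down, gripper open.
Joint ranges: [-2.6, 2.6], [-0.5, 2.12], [-1.47, 1.34], [0.16, 2.42], [-1.27, 4.41], [0.06, 2.06], [-2.6, 2.6]. Speed limits (rad/s): [2.22, 2.22, 2.79, 2.79, 3.14, 3.14, 3.14].

## Interface

Orientations are given as a unit quaternion [w, x, y, z].
In Python, from station import sense, optics, workorder gives the robot as it stands. The module is installed in compiled form; this text tells all that it offers.
- The arm moves only by the tool step_arm, never from a script. Its argument "plan" is a list of rows, each a list of 6 numbers: the shift along the tool's x, y, z normalised to -1 to 1, where 1 is 0.15 m, then the turn, a rotation vector about the tool's x, y, z normalised to -1 to 1, where 1 is 2 rad. A call has 1 to 5 rows; each row shifts and turns the commanded pose from where the row before left it, along the tool's axes as they then stand; what a row does not reach is not made up. A row lasts 1/8 s, in which the tool goes at most 62.5 mm and 10.7 degrees, less where a joint would pass 70% of its speed; a pose out of reach is approached as far as the arm can. A call with a number of a shift or a turn outside -1 to 1 is refused whole. A call with a gripper value outside its range is refused whole. "gripper" is the closure, from -1 (fully open) to 1 (shut), set as the call begins (left out, the last holds). The fingers move at their own pace and stop on an object; "newtons" is the grip in N (left out, the last holds). Time passes only in rows, so rows that do not move let the fingers close. It gives the time, the measured TCP pose, the force, the opening and the grip force at its end, in the units of the state.
- sense(): the state, without advancing time (a new reading comes with each control period).
- optics.read_camera(name): name is "side" or "top" or "wrist"; returns (picture, depth): 400x640x3 uint8, blue, green, red; 400x640 float32, m along the optical axis (not along the pixel's ray), 0 where there is no reading.
- optics.calibration(name): a dict with "fx", "fy", "cx", "cy" (pixels), "xyz" and "orientation" of the camera in the world; the wrist camera has in their place "T_tool_cam" (4x4, takes a point from camera to tool coordinates, whose origin is the TCP and whose axes are the flange's). Camera axes: x right, y up, looking along -z (the intrinsics and any distortion apply to the point x, -y, -z); pixel columns grow to the right and rows downward; lengths in m; the calibration is good to about 2 mm. A picture is of the moment at which its call begins: read the wrist's pose just before it. calibration takes no time and is no camera call.
- workorder.hand_in(): hands the job in; it is judged then, once.
The state is a dict: "time_s": time; "joints": joint angles; "joint_velocities": joint speeds; "joint_torque": joint torques, N m; "tcp_pos": TCP position; "eef_rot": TCP orientation; "ft_force": force on the tool from outside, world axes, zero at the start; "moment": the same for the moment, N m; "opening": finger opening in m; "grasp_force": force on a finger pad.
Only numpy, scipy, OpenCV 4.12 (cv2) and the standard library are available. Lean on these libraries where they do the work, as an engineer would, in place of code of your own. Each camera call takes 0.05 s, during which the arm holds its last target. There are 200 camera calls.

## Task

Turn the selector from OFF (one dot) to SET-UP (two dots) before touching any shim. Then draw every height shim out from under its jar without shifting or tipping the jars, which must be left standing on the belt where they are, and lay each shim flat, fully down, in its own cut-out of the tray. When all are in, turn the selector to RUN (three dots); leave the other things on the table alone.

Things in the scene. Friction and masses are not known exactly. Their poses are not given: they have to be found in the camera images.
- conveyor: Fixed low conveyor. Origin: table height, below the jar line at the middle station; x across it, away from the robot, y along it, z up. Flat top (belt and dark apron) at z = 30 mm, from x = -180 (apron edge near the robot) to +60 and y = -175 to +825 mm. Jars stand on it at y about -100, 0, +100 mm between two rails. Rail clamp posts, up to 80 mm above the table, at y = -158, +220 mm and beyond.
- near_rail (a point): On the outer (robot-side) lower edge of the near guide rail, 40 mm above the table, at x = -48 mm of the conveyor, axes as the conveyor's. The rail is 15 x 22 mm, black, fixed, along y; the 10 mm gap below it lets a shim slide out towards -x while the rail holds the jar back. A shim may be lifted once its tongue is clear of this edge. The far rail (x = +36 to +51 mm) is alike.
- shim_tee: Tee shim: 5 mm aluminium plate, x -13 to +95 mm, with a black upright pull lug (24 long in x, 12 wide, top 35 mm above the underside). Origin: underside, below the lug's middle; x along the tongue, z up. 0.1 kg. Starts on the conveyor, tongue under a jar, lug out on the near side; absent in some starts. Head 68 mm wide to x = +13, then a tongue 22 wide.
- shim_paddle: Paddle shim: 5 mm aluminium plate, x -13 to +95 mm, with a black upright pull lug (24 long in x, 12 wide, top 35 mm above the underside). Origin: underside, below the lug's middle; x along the tongue, z up. 0.1 kg. Starts on the conveyor, tongue under a jar, lug out on the near side; absent in some starts. Head 44 mm wide to x = +13, then a tongue 30 wide.
- shim_fork: Fork shim: 5 mm aluminium plate, x -13 to +95 mm, with a black upright pull lug (24 long in x, 12 wide, top 35 mm above the underside). Origin: underside, below the lug's middle; x along the tongue, z up. 0.1 kg. Starts on the conveyor, tongue under a jar, lug out on the near side; absent in some starts. 44 mm wide; a slot 16 wide from x = +16 to the open end.
- jar0: Closed square glass jar, 62 x 62 mm, 56 mm tall with its round white lid, about 0.3 kg, standing between the conveyor's rails at y about -100 mm of the conveyor. Origin: centre of its underside, z up. On a shim its underside is 5 mm above the belt; drawing the shim lets it settle on the belt.
- jar1: Closed square glass jar, 62 x 62 mm, 56 mm tall with its round white lid, about 0.3 kg, standing between the conveyor's rails at y about 0 mm of the conveyor. Origin: centre of its underside, z up. On a shim its underside is 5 mm above the belt; drawing the shim lets it settle on the belt.
- jar2: Closed square glass jar, 62 x 62 mm, 56 mm tall with its round white lid, about 0.3 kg, standing between the conveyor's rails at y about 100 mm of the conveyor. Origin: centre of its underside, z up. On a shim its underside is 5 mm above the belt; drawing the shim lets it settle on the belt.
- tray: Loose shadow-cut tray lying on the table, dark with pale cut-out floors, 137 (x) x 207 (y) x 12 mm, about 0.9 kg. Origin: centre of its underside; x, y along its sides, z up. Three cut-outs 6 mm deep, each the outline of one shim with 2.5 mm to spare all round, tongues towards +x, lugs at the -x side nearest the robot.
- cut_tee (a point): Point on the floor of the tray's tee cut-out where the origin of the tee shim belongs (x -41, y -57, z 6 mm in the tray); its axes are the tray's and those of the shim when home.
- cut_paddle (a point): The same for the paddle shim (x -41, y +12, z 6 mm in the tray).
- cut_fork (a point): The same for the fork shim (x -41, y +69, z 6 mm in the tray).
- selector_box: Fixed grey control box, 100 (x) x 90 (y) x 35 mm. Origin: centre of its underside; z up. On its top, 36 mm from the centre, three groups of white dots: two dots (SET-UP) towards its -x, one dot (OFF) 0.9 rad anticlockwise from there seen from above (-y side), three dots (RUN) 0.9 rad clockwise (+y side).
- selector (a joint): Rotary selector, vertical axis through the box's origin, rad, growing clockwise seen from above. Detents, up to about 0.05 N m: 0 OFF (one dot, the start), 0.9 SET-UP (two dots), 1.8 RUN (three dots). Black disc 44 mm across with a bar grip 42 long, 14 thick, 46 to 76 mm above the table; the white line on the bar marks its pointing end, which points to the box's -x at 0.9.
- selector_grip (a point): On the selector's axis, 66 mm above the table, at the height to grip its bar; its axes turn with the selector.
- open_jar: Bystander: open square jar with a green rim, 62 x 62 x 56 mm. Origin: centre of its underside.
- screwdriver: Bystander: screwdriver with a black handle, lying on the table.
- lid: Bystander: white round jar lid, 58 mm across, 13 mm tall. Origin: centre of its underside.
- spanner: Bystander: steel spanner lying on the table.
- tape: Bystander: ring of clear tape, 90 mm across, 24 mm tall.
- bottle: Bystander: white bottle, 48 mm across, 110 mm tall, standing.
- bolt_bin: Bystander: blue open bin, 100 x 80 x 40 mm.

How it is judged:
On the way, in this order (a step that is already met when the one before it is completed fails the run):
1. the selector rests at SET-UP (two dots) (value of joint selector between 0.7 and 1.1 rad), for 0.3 s.
2. every shim lies home in its own cut-out and every jar stands on the belt (horizontal distance between shim_tee and cut_tee below 0.005 m and z of shim_tee in the frame of cut_tee below 0.0035 m and angle between the x axis of shim_tee and the x axis of cut_tee, either way round below 0.1 rad and angle between each of shim_tee, shim_paddle, shim_fork's own z axis and vertical below 0.1 rad and horizontal distance between shim_paddle and cut_paddle below 0.005 m and z of shim_paddle in the frame of cut_paddle below 0.0035 m and angle between the x axis of shim_paddle and the x axis of cut_paddle, either way round below 0.1 rad and horizontal distance between shim_fork and cut_fork below 0.005 m and z of shim_fork in the frame of cut_fork below 0.0035 m and angle between the x axis of shim_fork and the x axis of cut_fork, either way round below 0.1 rad and angle between each of jar0, jar1, jar2's own z axis and vertical below 0.06 rad and z of each of jar0, jar1, jar2 in the frame of conveyor below 0.0335 m), for 0.3 s.
3. the selector is turned to RUN (three dots) (value of joint selector above 1.6 rad), for 0.2 s.
At the end, for the whole second after the job is handed in: Each shim present in its own cut-out (origin within 5 mm, underside within 3.5 mm of the floor, within 0.1 rad of its direction and level); jars upright, underside within 3.5 mm of the belt, within 20 mm of their start; selector within 0.2 rad of RUN; all at rest (all of step 2 and distance of each of jar0, jar1, jar2 from where it was at the start of the episode below 0.02 m and value of joint selector above 1.6 rad and velocity of joint selector below 0.05 rad/s and linear speed of each of shim_tee, shim_paddle, shim_fork below 0.02 m/s); the robot touches nothing.
It fails at once if a shim is moved while the selector is still at OFF (value of joint selector below 0.45 rad and distance of any of shim_tee, shim_paddle, shim_fork from where it was at the start of the episode above 0.02 m).
It fails at once if a jar is shifted by more than 20 mm, lifted or tipped (distance of any of jar0, jar1, jar2 from where it was at the start of the episode above 0.02 m or angle between any of jar0, jar1, jar2's own z axis and vertical above 0.4 rad).
It fails at once if a bystander is pushed more than 50 mm away (distance of any of open_jar, screwdriver, lid, spanner, tape, bottle, bolt_bin from where it was at the start of the episode above 0.05 m).
Of shim_tee, shim_paddle, shim_fork only 2 to 3 are there at a start; the rules pass over those that are not, and their reading is None.
At some moment in a run one of tray may be knocked a few centimetres aside while the robot is not near it.
Once in a run the grip may slacken for a moment while it holds something.
It also fails if it takes over 210 s, if anything falls off the work surface, if the arm or the gripper's body presses on something with over 40 N, if the wrist force passes 120 N, or if a joint passes its speed limit or range.

## Working session

There is one attempt and no reset: what is moved stays moved. The work goes in short steps, Python scripts to look and compute and a tool call to move; the robot and the scene stay as the last step left them, time stands still between calls to the robot, and variables do not carry over. Pictures are saved under pics/ and viewed, at most 14 in all, crops included, and the job is handed in when it is done.

Besides the shell and the picture viewer there is one more tool, called after ">>>" as name(argument=value, ...), one argument or row to a line, values as JSON. step_arm: Moves the arm, as the interface text tells. Its arguments: {"type":"object","properties":{"plan":{"type":"array","items":{"type":"array","items":{"type":"number","minimum":-1,"maximum":1}}},"gripper":{"type":"number"},"newtons":{"type":"number"}},"required":["plan"]}

```bash
mkdir -p pics; cat > h.py <<'E'
import numpy as np, cv2
from scipy.spatial.transform import Rotation as R
from station import sense, optics, workorder
def rot(q): return R.from_quat([q[1],q[2],q[3],q[0]]).as_matrix()
def cam(name):
    s=sense(); c=optics.calibration(name); im,d=optics.read_camera(name)
    if "T_tool_cam" in c:
        T=np.array(c["T_tool_cam"]); Rt=rot(s["eef_rot"]); p=np.array(s["tcp_pos"])
        Rc=Rt@T[:3,:3]; t=p+Rt@T[:3,3]
    else: Rc=rot(c["orientation"]); t=np.array(c["xyz"])
    return im,d,dict(c=c,R=Rc,t=t)
def ray(K,u,v):
    c=K["c"]; return K["R"]@np.array([(u-c["cx"])/c["fx"],-(v-c["cy"])/c["fy"],-1.0])
def onz(K,u,v,z):
    r=ray(K,u,v); return K["t"]+r*(z-K["t"][2])/r[2]
def dep(K,d,u,v): return K["t"]+ray(K,u,v)*d[int(v),int(u)]
def proj(K,p):
    q=K["R"].T@(np.array(p)-K["t"]); c=K["c"]
    return c["cx"]+c["fx"]*q[0]/-q[2], c["cy"]-c["fy"]*q[1]/-q[2]
def cloud(K,d):
    v,u=np.mgrid[0:400,0:640]; c=K["c"]
    q=np.stack([(u-c["cx"])/c["fx"],-(v-c["cy"])/c["fy"],-np.ones_like(u,float)],-1)*d[...,None]
    return q@K["R"].T+K["t"]
E
python3 - <<'E'
from h import *
import pickle
print(sense())
for n in("top","side"):
    im,d,K=cam(n); print(n,K); cv2.imwrite(f"pics/{n}0.png",im); pickle.dump((im,d,K),open(n+".pkl","wb"))
print(optics.calibration("wrist"))
E
```

```text
{'time_s': 0.0, 'joints': array([-1.29461514,  0.33289941, -0.06471801,  1.46092311,  0.02159108,
        1.34992851, -0.08853471]), 'joint_velocities': array([ 1.16160546e-03, -1.66557988e-03, -1.60626381e-03,  4.49815149e-04,
       -8.40886954e-05, -1.53519925e-03, -2.68326915e-04]), 'joint_torque': array([ 5.21262536e-04, -6.23270917e+01,  2.49609986e-02, -3.89883149e+01,
       -6.13612938e-02,  3.99547513e-02,  1.01429650e-04]), 'tcp_pos': array([0.18384985, 0.59693778, 0.22174549]), 'eef_rot': array([-8.24110749e-05,  1.48835024e-01,  9.88861770e-01, -7.26920411e-04]), 'ft_force': array([0.75634834, 0.29162901, 0.14539405]), 'moment': array([-0.03178908, -0.02927627, -0.00919548]), 'grasp_force': 0.0, 'opening': 0.0869485606647812}
top {'c': {'fx': 389.06569410643584, 'fy': 389.06569410643584, 'cx': 321.9738281732685, 'cy': 199.76260602453561, 'xyz': array([ 0.4486559 , -0.06426892,  1.22187868]), 'orientation': array([-0.69805076, -0.03146689,  0.02336002,  0.71497502])}, 'R': array([[-0.02346993,  0.99670758, -0.07760904],
       [-0.99964785, -0.02435888, -0.0105273 ],
    
[... 294 characters left out ...]
09 , -0.00658359,  0.3575523 ,  0.93373724])}, 'R': array([[-0.99941776,  0.02468777, -0.02355108],
       [-0.03410369, -0.74381715,  0.66751254],
       [-0.0010383 ,  0.66792706,  0.74422601]]), 't': array([0.53864637, 0.56433906, 0.78329699])}
{'fx': 339.57489114957, 'fy': 339.57489114957, 'cx': 319.1298743167418, 'cy': 201.7594455029406, 'T_tool_cam': array([[-1.88982388e-04,  9.59141738e-01,  2.82925945e-01,
         7.78256008e-02],
       [ 9.99999979e-01,  2.03143336e-04, -2.07152008e-05,
        -3.89965656e-04],
       [-7.73433341e-05,  2.82925936e-01, -9.59141756e-01,
        -1.62457236e-01],
       [ 0.00000000e+00,  0.00000000e+00,  0.00000000e+00,
         1.00000000e+00]])}
```

View pics/top0.png

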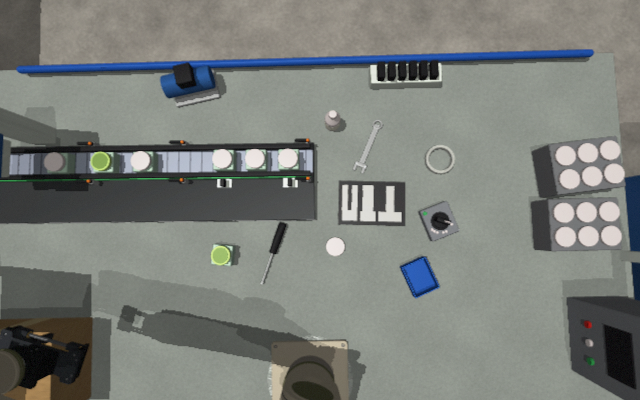

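View pics/side0.png

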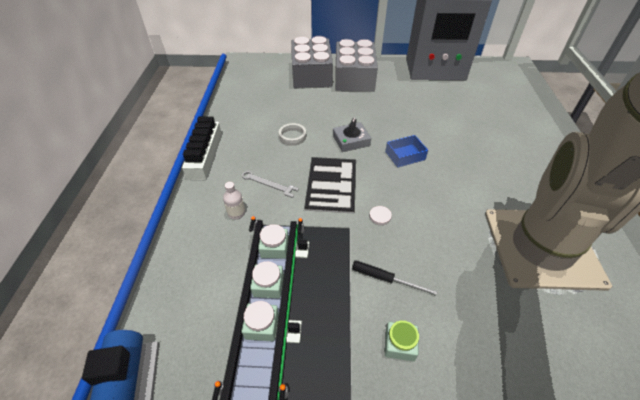

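The top view shows jars at (222,159), (255,159) and (288,158), with shims only under the outer two: heads at (224,183) and (290,182). The tray is at (372,203), with the cut-outs fork, paddle, tee from left to right, and the selector is at (440,221). I'll measure these now.

```bash
python3 - <<'E'
from h import *
import pickle
im,d,K=pickle.load(open("top.pkl","rb"))
P=cloud(K,d)
g=im.astype(int).sum(2)/3
# tray: dark or outline in window
def rect(m,off,z):
    cs,_=cv2.findContours(m.astype(np.uint8),cv2.RETR_EXTERNAL,cv2.CHAIN_APPROX_NONE)
    c=max(cs,key=cv2.contourArea).reshape(-1,2)+off
    w=np.array([onz(K,u,v,z)[:2] for u,v in c],np.float32)
    return cv2.minAreaRect((w*1000))
w=g[170:235,330:415]<90
w=cv2.morphologyEx(w.astype(np.uint8),cv2.MORPH_CLOSE,np.ones((15,15)))
print("tray",rect(w,[330,170],0.012))
# selector box by depth height
Z=P[...,2]; 
m=(Z[195:245,410:470]>0.022)
print("box",rect(m,[410,195],0.035))
# dots & line
print("belt z",np.median(Z[195:215,100:300]), "table", np.median(Z[280:320,450:550]))
# apron
w=(g[185:225,150:330]<70)
print("apron",rect(w,[150,185],0.030))
for n,(u0,u1) in dict(L=(205,245),R=(272,312)).items():
    mm=g[176:192,u0:u1]>150
    print(n,rect(mm,[u0,176],0.035))
for u,v in((222,159),(255,159),(288,158)):
    w=g[v-10:v+11,u-10:u+11]>220
    yy,xx=np.nonzero(w); print("lid",onz(K,u-10+xx.mean(),v-10+yy.mean(),0.091), Z[v,u])
big=np.hstack([cv2.resize(im[140:200,205:305],None,fx=4,fy=4,interpolation=2),cv2.resize(im[195:255,410:470],None,fx=4,fy=4,interpolation=2)])
cv2.imwrite("pics/z1.png",big)
E
```

```text
tray ((529.5079345703125, -204.21539306640625), (204.79794311523438, 135.72183227539062), 87.42693328857422)
box ((468.9368591308594, -403.5146179199219), (101.03224182128906, 92.4101791381836), 19.915746688842773)
belt z 0.028996375626764492 table -0.00039577399072432407
apron ((551.5908813476562, 386.136474609375), (190.1503143310547, 92.96732330322266), 88.62786102294922)
L ((599.887451171875, 234.84152221679688), (15.454227447509766, 25.04059600830078), 89.69415283203125)
R ((597.0322875976562, 59.12152099609375), (15.378471374511719, 27.961994171142578), 89.09951782226562)
lid [0.66656165 0.24212927 0.091     ] 0.09259211544987567
lid [0.66511468 0.14529885 0.091     ] 0.08575175886959863
lid [0.66317864 0.04708312 0.091     ] 0.0932635478068411
```

View pics/z1.png

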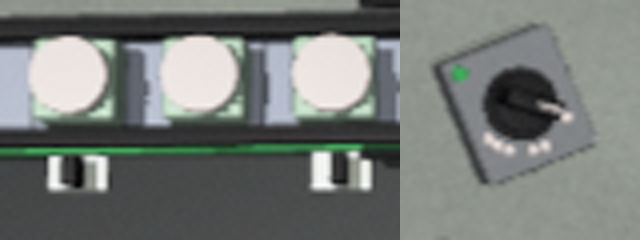

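```bash
cat >> h.py <<'E'
def rows(wps, s=None, step=0.05, ang=9.0):
    """wps: list of (x,y,z,yaw of tool y in deg, mod 180 not applied). prints rows from measured pose, tool kept down"""
    if s is None: s=sense()
    p=np.array(s["tcp_pos"]); M=rot(s["eef_rot"])
    out=[]
    for x,y,z,yaw in wps:
        t=np.array([x,y,z]); a=np.radians(yaw)
        yd=np.array([np.cos(a),np.sin(a),0]); zd=np.array([0,0,-1.]); T=np.stack([np.cross(yd,zd),yd,zd],1)
        rv=R.from_matrix(M.T@T).as_rotvec()
        n=max(1,int(np.ceil(max(np.linalg.norm(t-p)/step,np.degrees(np.linalg.norm(rv))/ang))))
        dr=R.from_rotvec(rv/n).as_matrix(); dp=(t-p)/n
        for i in range(n):
            out.append(np.r_[M.T@dp/0.15, rv/n/2]); M=M@dr
        p=t; M=T
    out=np.round(out,3)+0.0
    for k in range(0,len(out),5): print("["+",".join("["+",".join(f"{v:g}" for v in r)+"]" for r in out[k:k+5])+"]")
def yaw(s):
    M=rot(s["eef_rot"]); return np.degrees(np.arctan2(M[1,1],M[0,1]))
E
python3 - <<'E'
from h import *
rows([(0.42,0.42,0.26,60),(0.50,0.10,0.26,25),(0.469,-0.36,0.24,-18)],step=0.055)
E
```

```text
[[-0.309,-0.111,-0.042,0,0,0.019],[-0.313,-0.099,-0.042,0,0,0.019],[-0.316,-0.087,-0.042,0,0,0.019],[-0.319,-0.075,-0.042,0,0,0.019],[-0.322,-0.063,-0.042,0,0,0.019]]
[[-0.324,-0.051,-0.042,0,0,0.019],[-0.255,-0.263,0,0,0,0.051],[-0.28,-0.236,0,0,0,0.051],[-0.303,-0.207,0,0,0,0.051],[-0.322,-0.175,0,0,0,0.051]]
[[-0.338,-0.141,0,0,0,0.051],[-0.351,-0.106,0,0,0,0.051],[-0.299,-0.165,0.015,0,0,0.042],[-0.312,-0.139,0.015,0,0,0.042],[-0.322,-0.113,0.015,0,0,0.042]]
[[-0.331,-0.086,0.015,0,0,0.042],[-0.337,-0.058,0.015,0,0,0.042],[-0.34,-0.03,0.015,0,0,0.042],[-0.342,-0.001,0.015,0,0,0.042],[-0.34,0.027,0.015,0,0,0.042]]
[[-0.337,0.056,0.015,0,0,0.042]]
```

>>> step_arm(
  plan=[
    [-0.309,-0.111,-0.042,0,0,0.019],
    [-0.313,-0.099,-0.042,0,0,0.019],
    [-0.316,-0.087,-0.042,0,0,0.019],
    [-0.319,-0.075,-0.042,0,0,0.019],
    [-0.322,-0.063,-0.042,0,0,0.019],
  ],
)

```text
time_s: 0.72
tcp_pos: [0.3818, 0.4485, 0.254]
eef_rot: [-0.0, 0.243, 0.97, -0.0]
ft_force: [1.1, -0.3, -0.1]
opening: 0.0865
grasp_force: 0.0
```

>>> step_arm(
  plan=[
    [-0.324,-0.051,-0.042,0,0,0.019],
    [-0.255,-0.263,0,0,0,0.051],
    [-0.28,-0.236,0,0,0,0.051],
    [-0.303,-0.207,0,0,0,0.051],
    [-0.322,-0.175,0,0,0,0.051],
  ],
)

```text
time_s: 1.35
tcp_pos: [0.4727, 0.2047, 0.2601]
eef_rot: [-0.0, 0.452, 0.892, -0.0]
ft_force: [0.5, 0.6, -0.4]
opening: 0.0867
grasp_force: 0.0
```

>>> step_arm(
  plan=[
    [-0.338,-0.141,0,0,0,0.051],
    [-0.351,-0.106,0,0,0,0.051],
    [-0.299,-0.165,0.015,0,0,0.042],
    [-0.312,-0.139,0.015,0,0,0.042],
    [-0.322,-0.113,0.015,0,0,0.042],
  ],
)

```text
time_s: 1.98
tcp_pos: [0.4873, -0.055, 0.2533]
eef_rot: [-0.0, 0.642, 0.767, 0.0]
ft_force: [0.7, 0.6, 0.2]
opening: 0.0868
grasp_force: 0.0
```

>>> step_arm(
  plan=[
    [-0.331,-0.086,0.015,0,0,0.042],
    [-0.337,-0.058,0.015,0,0,0.042],
    [-0.34,-0.03,0.015,0,0,0.042],
    [-0.342,-0.001,0.015,0,0,0.042],
    [-0.34,0.027,0.015,0,0,0.042],
  ],
)

```text
time_s: 2.6
tcp_pos: [0.4682, -0.3103, 0.2422]
eef_rot: [-0.0, 0.787, 0.617, 0.0]
ft_force: [1.1, 0.3, -0.1]
opening: 0.0869
grasp_force: 0.0
```

>>> step_arm(
  plan=[
    [-0.337,0.056,0.015,0,0,0.042],
    [0,0,0,0,0,0],
    [0,0,0,0,0,0],
  ],
)

```text
time_s: 2.98
tcp_pos: [0.4647, -0.3595, 0.2396]
eef_rot: [-0.001, 0.812, 0.584, -0.0]
ft_force: [0.3, 0.5, 0.2]
opening: 0.0867
grasp_force: 0.0
```

```bash
python3 - <<'E'
from h import *
im,d,K=cam("wrist"); s=sense(); print(s["time_s"],s["tcp_pos"],yaw(s),s["joints"])
cv2.imwrite("pics/w1.png",im)
Z=cloud(K,d); 
import pickle; pickle.dump((im,d,K),open("w1.pkl","wb"))
print(proj(K,(0.469,-0.4035,0.066)))
E
```

```text
3.025 [ 0.4650904  -0.35889024  0.23978504] -18.463438014919674 [-0.09836192  0.30309743  0.84182715  1.57613263 -0.22995774  1.36622897
  0.44567749]
(np.float64(336.6789357548593), np.float64(218.79498187572545))
```

View pics/w1.png

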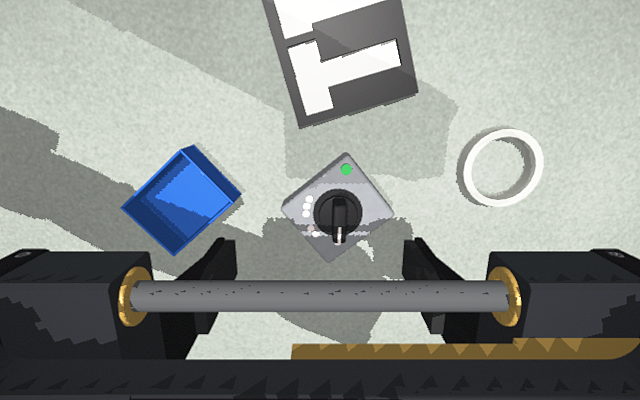

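The wrist view shows the selector disc at about (338,213), with the bar pointing down to (339,240), nearly along tool x. The bin is at (180,200) and the tape at (500,167), both well clear.

```bash
python3 - <<'E'
from h import *
import pickle
im,d,K=pickle.load(open("w1.pkl","rb")); P=cloud(K,d)
g=im.astype(int).sum(2)/3
w=P[180:260,290:390]
m=(w[...,2]>0.066)&(w[...,2]<0.09)
pts=w[m]; print("bar",len(pts),np.median(pts[:,2]),cv2.minAreaRect((pts[:,:2]*1000).astype(np.float32)))
m=(w[...,2]>0.028)&(w[...,2]<0.04)
b=(w[...,2]>0.028)
pts=w[b]; print("box",cv2.minAreaRect((pts[:,:2]*1000).astype(np.float32)))
E
```

```text
bar 546 0.07583132131008985 ((470.88616943359375, -406.1065368652344), (41.281036376953125, 13.555668830871582), 72.00074768066406)
box ((462.06390380859375, -376.01678466796875), (103.01110076904297, 156.9358673095703), 16.340112686157227)
```

```bash
python3 - <<'E'
from h import *
rows([(0.4706,-0.4058,0.12,-18),(0.4706,-0.4058,0.051,-18)])
E
```

```text
[[-0.095,0.045,0.266,0,0,-0.001],[-0.095,0.044,0.266,0,0,-0.001],[-0.095,0.044,0.266,0,0,-0.001],[0,0,0.23,0,0,0],[0,0,0.23,0,0,0]]
```

>>> step_arm(
  plan=[
    [-0.095,0.045,0.266,0,0,-0.001],
    [-0.095,0.044,0.266,0,0,-0.001],
    [-0.095,0.044,0.266,0,0,-0.001],
    [0,0,0.23,0,0,0],
    [0,0,0.23,0,0,0],
  ],
)

```text
time_s: 3.65
tcp_pos: [0.4711, -0.4052, 0.0503]
eef_rot: [-0.0, 0.809, 0.587, 0.001]
ft_force: [-0.1, 0.1, 0.3]
opening: 0.0869
grasp_force: 0.0
```

>>> step_arm(
  plan=[
    [0,0,0,0,0,0],
    [0,0,0,0,0,0],
    [0,0,0,0,0,0],
    [0,0,0,0,0,0],
    [0,0,0,0,0,0],
  ],
  gripper=1,
  newtons=20,
)

```text
time_s: 4.28
tcp_pos: [0.4703, -0.407, 0.0518]
eef_rot: [0.0, 0.81, 0.586, 0.0]
ft_force: [-0.2, -0.1, -0.1]
opening: 0.0446
grasp_force: 0.0
```

>>> step_arm(
  plan=[
    [0,0,0,0,0,0],
    [0,0,0,0,0,0],
    [0,0,0,0,0,0],
  ],
)

```text
time_s: 4.65
tcp_pos: [0.47, -0.4069, 0.0513]
eef_rot: [-0.0, 0.81, 0.586, -0.0]
ft_force: [0.4, -0.2, -0.6]
opening: 0.0148
grasp_force: 0.5
```

>>> step_arm(
  plan=[
    [0,0,0,0,0,0],
    [0,0,0,0,0,0.075],
    [0,0,0,0,0,0.075],
    [0,0,0,0,0,0.075],
  ],
)

```text
time_s: 5.15
tcp_pos: [0.4703, -0.4069, 0.0514]
eef_rot: [0.0, 0.921, 0.389, 0.0]
ft_force: [2.2, -0.4, -2.1]
opening: 0.0139
grasp_force: 20.0
```

>>> step_arm(
  plan=[
    [0,0,0,0,0,0.075],
    [0,0,0,0,0,0.075],
    [0,0,0,0,0,0.075],
    [0,0,0,0,0,0],
    [0,0,0,0,0,0],
  ],
)

```text
time_s: 5.78
tcp_pos: [0.4702, -0.4068, 0.0513]
eef_rot: [0.0, 0.984, 0.177, 0.0]
ft_force: [1.3, -0.4, -0.8]
opening: 0.0141
grasp_force: 20.0
```

>>> step_arm(
  plan=[
    [0,0,0,0,0,0],
    [0,0,0,0,0,0],
    [0,0,0,0,0,0],
    [0,0,0,0,0,0],
  ],
  gripper=-0.2,
)

```text
time_s: 6.28
tcp_pos: [0.47, -0.4069, 0.0513]
eef_rot: [-0.0, 0.984, 0.176, -0.0]
ft_force: [0.2, -0.3, -0.4]
opening: 0.0458
grasp_force: 0.0
```

>>> step_arm(
  plan=[
    [0,0,-0.3,0,0,0],
    [0,0,-0.3,0,0,0],
    [0,0,-0.3,0,0,0],
    [0,0,-0.3,0,0,0],
    [0,0,0,0,0,0],
  ],
)

```text
time_s: 6.9
tcp_pos: [0.4708, -0.4083, 0.2348]
eef_rot: [0.002, 0.984, 0.175, 0.002]
ft_force: [0.6, -0.5, -1.0]
opening: 0.0521
grasp_force: 0.0
```

```bash
python3 - <<'E'
from h import *
s=sense(); im,d,K=cam("wrist"); P=cloud(K,d); print(s["time_s"],s["tcp_pos"],yaw(s),s["opening"])
u,v=map(int,proj(K,(0.4705,-0.406,0.076)))
w=P[v-45:v+45,u-50:u+50]; m=(w[...,2]>0.066)&(w[...,2]<0.085); pts=w[m]
print(cv2.minAreaRect((pts[:,:2]*1000).astype(np.float32)))
# go to view pose above shims with tool y along world y (yaw -91.2 or so)
rows([(0.50,-0.10,0.24,-81),(0.50,0.02,0.22,-91)],step=0.055)
E
```

```text
6.9 [ 0.47079974 -0.4082988   0.23477275] -69.79091909255418 0.052098868207111404
((470.978515625, -406.9271240234375), (41.554534912109375, 13.838530540466309), 20.338735580444336)
[[0.149,-0.309,-0.009,0,0,0.016],[0.139,-0.314,-0.009,0,0,0.016],[0.128,-0.318,-0.008,0,0,0.016],[0.118,-0.322,-0.008,0,0,0.016],[0.107,-0.326,-0.008,0,0,0.016]]
[[0.097,-0.329,-0.008,0,0,0.016],[0.042,-0.263,0.044,0,0,0.029],[0.026,-0.265,0.044,0,0,0.029],[0.011,-0.266,0.044,0,0,0.029]]
```

>>> step_arm(
  plan=[
    [0.149,-0.309,-0.009,0,0,0.016],
    [0.139,-0.314,-0.009,0,0,0.016],
    [0.128,-0.318,-0.008,0,0,0.016],
    [0.118,-0.322,-0.008,0,0,0.016],
    [0.107,-0.326,-0.008,0,0,0.016],
  ],
)

```text
time_s: 7.58
tcp_pos: [0.4939, -0.1487, 0.2364]
eef_rot: [-0.0, 0.995, 0.096, -0.001]
ft_force: [0.6, -0.5, 0.7]
opening: 0.0522
grasp_force: 0.0
```

>>> step_arm(
  plan=[
    [0.097,-0.329,-0.008,0,0,0.016],
    [0.042,-0.263,0.044,0,0,0.029],
    [0.026,-0.265,0.044,0,0,0.029],
    [0.011,-0.266,0.044,0,0,0.029],
  ],
)

```text
time_s: 8.07
tcp_pos: [0.4979, 0.0221, 0.218]
eef_rot: [-0.0, 1.0, -0.007, -0.001]
ft_force: [1.1, 0.6, 0.7]
opening: 0.0525
grasp_force: 0.0
```

>>> step_arm(
  plan=[
    [0.033,-0.32,0,0,0,0],
    [0.034,-0.32,0,0,0,0],
    [0.03,-0.26,0,0,0,0],
    [0,0,0,0,0,0],
    [0,0,0,0,0,0],
  ],
)

```text
time_s: 8.7
tcp_pos: [0.5147, 0.1541, 0.2183]
eef_rot: [0.001, 1.0, -0.007, -0.001]
ft_force: [0.6, -1.4, -0.9]
opening: 0.0525
grasp_force: 0.0
```

```bash
python3 - <<'E'
from h import *
import pickle
s=sense(); im,d,K=cam("wrist"); print(s["time_s"],s["tcp_pos"],yaw(s),s["joints"])
cv2.imwrite("pics/w2.png",im); pickle.dump((im,d,K),open("w2.pkl","wb"))
E
```

```text
8.7 [0.51466738 0.15414978 0.2182641 ] -90.7901963410886 [-1.34414758  0.2308694   1.12208274  1.74286558 -0.21430822  1.30438923
 -1.75973738]
```

View pics/w2.png

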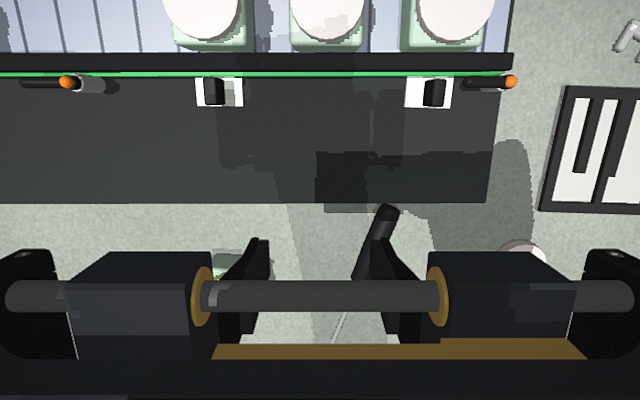

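The wrist view shows two white shim heads against the rail at (219,92) and (428,92), with black lugs at (213,91) and (434,92). Post tops are at (68,82) and (510,82). I can't yet tell fork from paddle.

```bash
python3 - <<'E'
from h import *
import pickle
im,d,K=pickle.load(open("w2.pkl","rb")); P=cloud(K,d)
g=im.astype(int).sum(2)/3
for n,(u0,u1) in dict(L=(185,252),R=(398,462)).items():
    w=P[72:120,u0:u1]; gg=g[72:120,u0:u1]
    m=(w[...,2]>0.056)&(w[...,2]<0.075)&(w[...,0]<0.613)
    print(n,m.sum(),np.median(w[m][:,2]),cv2.minAreaRect((w[m][:,:2]*1000).astype(np.float32)),w[m].mean(0))
    b=(gg>190); pts=np.array([onz(K,u0+x,72+y,0.035)[:2]*1000 for y,x in np.argwhere(b)],np.float32)
    print("  head",cv2.minAreaRect(pts), pts.min(0),pts.max(0))
# rail edge line from green stripe
im=im.astype(int); gr=(im[...,1]>150)&(im[...,2]<90)&(im[...,0]<150); yy,xx=np.nonzero(gr)
pts=np.array([onz(K,x,y,0.062)[:2] for x,y in zip(xx,yy)]); print("rail slope dx/dy",np.polyfit(pts[:,1],pts[:,0],1))
E
```

```text
L 404 0.06487531072033192 ((601.9215087890625, 249.17811584472656), (21.534198760986328, 12.785271644592285), 0.14719638228416443) [0.602021   0.24793994 0.0643274 ]
  head ((602.5317993164062, 249.58604431152344), (44.8583984375, 24.87411117553711), 89.19940185546875) [589.79266 227.05865] [615.26794 272.06934]
R 450 0.06472144825451753 ((598.5301513671875, 46.44184494018555), (12.627985954284668, 23.882898330688477), 88.49210357666016) [0.59855572 0.04746752 0.06413521]
  head ((599.204833984375, 46.43428039550781), (44.87074279785156, 27.67875099182129), 89.19782257080078) [585.067    23.83261] [612.9588    68.929985]
rail slope dx/dy [0.01242707 0.6137973 ]
```

```bash
python3 - <<'E'
from h import *
rows([(0.5985,0.0464,0.20,-91),(0.5985,0.0464,0.13,-91)],step=0.055)
E
```

```text
[[0.19,0.236,0.041,0,0,0],[0.19,0.236,0.041,0,0,0],[0.19,0.236,0.041,0,0,0],[0,0,0.233,0,0,0],[0,0,0.233,0,0,0]]
```

>>> step_arm(
  plan=[
    [0.19,0.236,0.041,0,0,0],
    [0.19,0.236,0.041,0,0,0],
    [0.19,0.236,0.041,0,0,0],
    [0,0,0.233,0,0,0],
    [0,0,0.233,0,0,0],
  ],
)

```text
time_s: 9.38
tcp_pos: [0.5992, 0.0456, 0.13]
eef_rot: [-0.0, 1.0, -0.008, 0.0]
ft_force: [0.2, 0.7, -0.6]
opening: 0.0521
grasp_force: 0.0
```

>>> step_arm(
  plan=[
    [0,0,0,0,0,0],
    [0,0,0,0,0,0],
    [0,0,0,0,0,0],
  ],
)

```text
time_s: 9.75
tcp_pos: [0.6, 0.0477, 0.1324]
eef_rot: [-0.0, 1.0, -0.007, 0.001]
ft_force: [0.7, -0.5, -0.4]
opening: 0.0521
grasp_force: 0.0
```

```bash
cat >> h.py <<'E'
def lug(zu=0.030, guess=None, name="wrist", save=None):
    s=sense(); im,d,K=cam(name); P=cloud(K,d)
    if save: cv2.imwrite("pics/"+save+".png",im)
    g=guess if guess is not None else s["tcp_pos"]
    m=(np.abs(P[...,2]-zu-0.035)<0.006)&(np.hypot(P[...,0]-g[0],P[...,1]-g[1])<0.03)&(im.max(2)<110)
    pts=P[m]; r=cv2.minAreaRect((pts[:,:2]*1000).astype(np.float32))
    print("t %.2f tcp %s yaw %.2f"%(s["time_s"],s["tcp_pos"].round(4),yaw(s)),"lug",m.sum(),np.median(pts[:,2]).round(4),np.round(r[0],1),np.round(r[1],1),round(r[2],2))
    return im,d,K,P,s
E
python3 - <<'E'
from h import *
lug(guess=(0.5985,0.0464),save="w3")
E
```

```text
t 9.75 tcp [0.6    0.0477 0.1324] yaw -90.76 lug 1186 0.063 [610.9  42. ] [41.6 38.6] 27.39
```

View pics/w3.png

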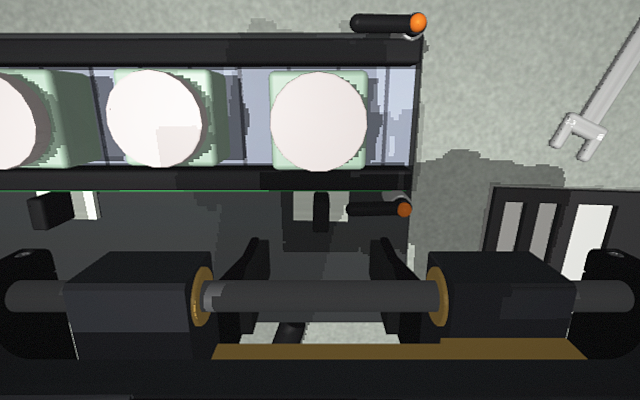

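The lug is at (321,212). The clamp rod of the near post runs from (347,208) to (404,208), close to where the right finger would go, so I'll measure it.

```bash
python3 - <<'E'
from h import *
im,d,K=cam("wrist"); P=cloud(K,d); s=sense(); print(s["tcp_pos"])
def st(n,u0,u1,v0,v1,zl,zh):
    w=P[v0:v1,u0:u1]; m=(w[...,2]>zl)&(w[...,2]<zh); p=w[m]
    print(n,m.sum(),"x",np.percentile(p[:,0],[1,99]).round(4),"y",np.percentile(p[:,1],[1,99]).round(4),"z",np.percentile(p[:,2],[1,50,99]).round(4))
st("lug",308,334,193,240,.055,.075)
st("rod",342,396,195,222,.045,.10)
st("post",392,415,195,222,.045,.10)
for u in range(340,415,6): print(u,P[208,u].round(3),end=" ")
E
```

```text
[0.59972034 0.04792647 0.13188412]
lug 575 x [0.5876 0.6108] y [0.0405 0.0521] z [0.0554 0.065  0.0666]
rod 761 x [0.6027 0.6122] y [-0.0057  0.0286] z [0.0494 0.076  0.0787]
post 404 x [0.602  0.6137] y [-0.0167 -0.002 ] z [0.0599 0.0749 0.0798]
340 [0.596 0.031 0.036] 346 [0.608 0.029 0.075] 352 [0.609 0.025 0.077] 358 [0.609 0.021 0.078] 364 [0.609 0.017 0.078] 370 [0.608 0.013 0.076] 376 [0.608 0.009 0.077] 382 [0.608 0.005 0.076] 388 [0.608 0.001 0.077] 394 [ 0.608 -0.003  0.075] 400 [ 0.609 -0.006  0.079] 406 [ 0.609 -0.01   0.079] 412 [ 0.606 -0.017  0.071]
```

```bash
python3 - <<'E'
from h import *
rows([(0.588,0.0463,0.13,-91),(0.588,0.0463,0.042,-91)],step=0.045)
E
```

```text
[[-0.078,0.012,0.012,0,-0.001,0.002],[0,0,0.293,0,0,0],[0,0,0.293,0,0,0]]
```

>>> step_arm(
  plan=[
    [-0.078,0.012,0.012,0,0,0.002],
    [0,0,0,0,0,0],
    [0,0,0.293,0,0,0],
    [0,0,0.293,0,0,0],
    [0,0,0,0,0,0],
  ],
)

```text
time_s: 10.48
tcp_pos: [0.5853, 0.0461, 0.0388]
eef_rot: [0.001, 1.0, -0.009, -0.003]
ft_force: [0.6, 0.3, -0.0]
opening: 0.052
grasp_force: 0.0
```

>>> step_arm(
  plan=[
    [0,0,0,0,0,0],
    [0,0,0,0,0,0],
    [0,0,0,0,0,0],
    [0,0,0,0,0,0],
    [0,0,0,0,0,0],
  ],
  gripper=1,
  newtons=25,
)

```text
time_s: 11.1
tcp_pos: [0.5876, 0.0462, 0.0413]
eef_rot: [-0.0, 1.0, -0.009, 0.0]
ft_force: [-0.9, -0.4, 2.7]
opening: 0.0117
grasp_force: 25.0
```

>>> step_arm(
  plan=[
    [0,0,0,0,0,0],
    [0,0,0,0,0,0],
  ],
)

```text
time_s: 11.35
tcp_pos: [0.5875, 0.0463, 0.0413]
eef_rot: [-0.0, 1.0, -0.009, 0.0]
ft_force: [-1.5, -0.0, 4.5]
opening: 0.0116
grasp_force: 25.0
```

>>> step_arm(
  plan=[
    [-0.05,0,0,0,0,0],
    [-0.05,0,0,0,0,0],
    [-0.05,0,0,0,0,0],
    [-0.05,0,0,0,0,0],
  ],
)

```text
time_s: 11.85
tcp_pos: [0.5576, 0.0467, 0.0412]
eef_rot: [-0.0, 1.0, -0.009, 0.001]
ft_force: [5.8, 0.4, -0.8]
opening: 0.0118
grasp_force: 25.0
```

>>> step_arm(
  plan=[
    [-0.05,0,0,0,0,0],
    [-0.05,0,0,0,0,0],
    [-0.05,0,0,0,0,0],
    [-0.05,0,0,0,0,0],
    [0,0,0,0,0,0],
  ],
)

```text
time_s: 12.48
tcp_pos: [0.5266, 0.0472, 0.0412]
eef_rot: [-0.0, 1.0, -0.009, -0.0]
ft_force: [-0.7, -0.4, 9.0]
opening: 0.0114
grasp_force: 25.0
```

>>> step_arm(
  plan=[
    [-0.055,0,0,0,0,0],
    [-0.055,0,0,0,0,0],
    [-0.055,0,0,0,0,0],
    [-0.055,0,0,0,0,0],
    [0,0,0,0,0,0],
  ],
)

```text
time_s: 13.1
tcp_pos: [0.4936, 0.0478, 0.0412]
eef_rot: [-0.0, 1.0, -0.009, -0.0]
ft_force: [-0.3, -0.2, 10.1]
opening: 0.0118
grasp_force: 25.0
```

```bash
python3 - <<'E'
from h import *
im,d,K=cam("top"); s=sense(); print(s["opening"],s["grasp_force"],s["tcp_pos"],yaw(s))
a=cv2.resize(im[140:230,195:320],(500,360),interpolation=2); im2,d2,K2=cam("side"); b=cv2.resize(im2[210:370,220:380],(300,300)); b=cv2.copyMakeBorder(b,0,60,0,0,0)
cv2.imwrite("pics/c1.png",np.hstack([a,b]))
E
```

```text
0.0115748453807118 24.973811195231974 [0.49356798 0.04777898 0.04118937] -90.98175708031322
```

View pics/c1.png

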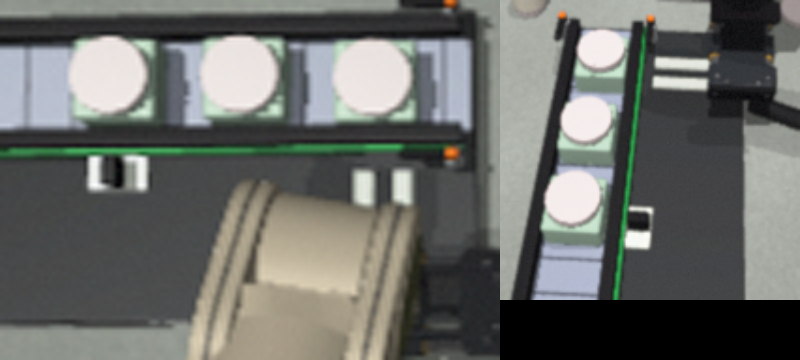

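The right shim is the fork: two prongs at (364,187) and (402,187), drawn clear of the rail, with all jars upright. I'll release, rise, measure and regrip it centred.

>>> step_arm(
  plan=[
    [0,0,0,0,0,0],
    [0,0,0,0,0,0],
    [0,0,0,0,0,0],
    [0,0,0,0,0,0],
  ],
  gripper=-0.2,
)

```text
time_s: 13.7
tcp_pos: [0.4942, 0.0477, 0.0408]
eef_rot: [0.0, 1.0, -0.009, -0.0]
ft_force: [-0.3, -0.1, 0.3]
opening: 0.044
grasp_force: 0.0
```

>>> step_arm(
  plan=[
    [0,0,-0.3,0,0,0],
    [0.06,0,-0.3,0,0,0],
    [0,0,0,0,0,0],
    [0,0,0,0,0,0],
    [0,0,0,0,0,0],
  ],
)

```text
time_s: 14.32
tcp_pos: [0.5026, 0.0475, 0.13]
eef_rot: [0.0, 1.0, -0.009, -0.001]
ft_force: [0.0, -0.6, -0.7]
opening: 0.0522
grasp_force: 0.0
```

```bash
python3 - <<'E'
from h import *
im,d,K,P,s=lug(guess=(0.504,0.048),save="w4")
w=im.min(2)>150; m=w&(abs(P[...,2]-.035)<.006)&(np.hypot(P[...,0]-.54,P[...,1]-.048)<.1)
cs,_=cv2.findContours(m.astype(np.uint8),cv2.RETR_EXTERNAL,cv2.CHAIN_APPROX_NONE)
pts=np.array([onz(K,u,v,.035)[:2]*1000 for v,u in np.argwhere(m)],np.float32); print(cv2.minAreaRect(pts))
E
```

```text
t 14.32 tcp [0.5026 0.0475 0.13  ] yaw -90.99 lug 564 0.065 [504.8  47.2] [11.5 24. ] 89.23
((545.700439453125, 46.24076843261719), (44.57278060913086, 107.55146789550781), 88.57227325439453)
```

View pics/w4.png

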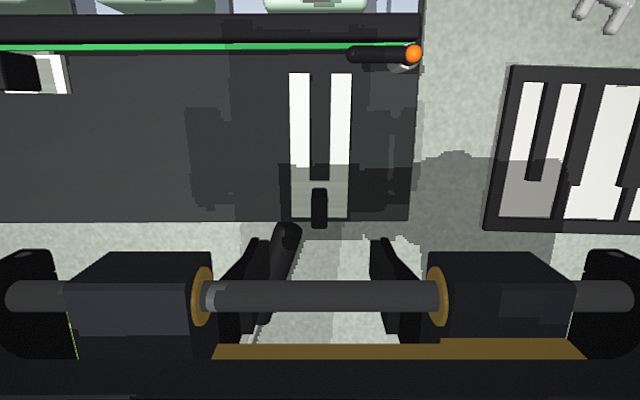

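The fork shim lies flat and clear at (320,145), lug at (320,208). The tray is at the right edge.

```bash
python3 - <<'E'
from h import *
rows([(0.5045,0.0468,0.13,-91.2),(0.5045,0.0468,0.0425,-91.2)],step=0.045)
E
```

```text
[[0.012,0.004,0.001,0,0.001,0.002],[0,0,0.292,0,0,0],[0,0,0.292,0,0,0]]
```

>>> step_arm(
  plan=[
    [0.012,0.004,0,0,0.001,0.002],
    [0,0,0.292,0,0,0],
    [0,0,0.292,0,0,0],
    [0,0,0,0,0,0],
    [0,0,0,0,0,0],
  ],
)

```text
time_s: 15.0
tcp_pos: [0.5063, 0.0465, 0.0447]
eef_rot: [0.0, 1.0, -0.011, 0.002]
ft_force: [0.6, -0.1, 1.2]
opening: 0.0524
grasp_force: 0.0
```

>>> step_arm(
  plan=[
    [0,0,0,0,0,0],
    [0,0,0,0,0,0],
    [0,0,0,0,0,0],
    [0,0,0,0,0,0],
    [0,0,0,0,0,0],
  ],
  gripper=1,
  newtons=35,
)

```text
time_s: 15.62
tcp_pos: [0.5054, 0.047, 0.0435]
eef_rot: [-0.0, 1.0, -0.011, 0.001]
ft_force: [0.3, 0.7, 1.6]
opening: 0.0118
grasp_force: 35.0
```

>>> step_arm(
  plan=[
    [0,0,0,0,0,0],
    [0,0,0,0,0,0],
  ],
)

```text
time_s: 15.88
tcp_pos: [0.5054, 0.047, 0.0435]
eef_rot: [-0.0, 1.0, -0.011, 0.001]
ft_force: [-1.5, 0.4, 3.4]
opening: 0.012
grasp_force: 35.0
```

>>> step_arm(
  plan=[
    [0,0,-0.2,0,0,0],
    [0,0,-0.2,0,0,0],
    [0,0,-0.2,0,0,0],
    [0,0,-0.2,0,0,0],
    [0,0,0,0,0,0],
  ],
)

```text
time_s: 16.5
tcp_pos: [0.5062, 0.0472, 0.1648]
eef_rot: [-0.001, 1.0, -0.011, 0.002]
ft_force: [0.3, -0.3, -1.1]
opening: 0.0118
grasp_force: 35.0
```

```bash
python3 - <<'E'
from h import *
s=sense(); print(s["opening"],s["grasp_force"],s["tcp_pos"],yaw(s))
rows([(0.46,-0.05,0.165,-92)],step=0.045)
E
```

```text
0.011809078664760594 34.9988196924096 [0.50617245 0.04718604 0.16481357] -91.20570267519976
[[-0.098,0.218,-0.001,0,-0.001,0.002],[-0.097,0.219,-0.001,0,-0.001,0.002],[-0.096,0.219,-0.001,0,-0.001,0.002]]
```

>>> step_arm(
  plan=[
    [-0.098,0.218,0,0,0,0.002],
    [-0.097,0.219,0,0,0,0.002],
    [-0.096,0.219,0,0,0,0.002],
    [0,0,0,0,0,0],
    [0,0,0,0,0,0],
  ],
)

```text
time_s: 17.12
tcp_pos: [0.4588, -0.0495, 0.1629]
eef_rot: [-0.0, 1.0, -0.016, 0.001]
ft_force: [1.0, 0.6, -0.9]
opening: 0.0117
grasp_force: 35.0
```

```bash
cat >> h.py <<'E'
def tray(name="wrist", guess=(0.5295,-0.2042), save=None):
    s=sense(); im,d,K=cam(name); P=cloud(K,d)
    if save: cv2.imwrite("pics/"+save+".png",im)
    n=(np.hypot(P[...,0]-guess[0],P[...,1]-guess[1])<0.16)
    m=((n&(im.max(2)<130)&(np.abs(P[...,2]-.012)<.008))).astype(np.uint8)
    cs,_=cv2.findContours(cv2.morphologyEx(m,cv2.MORPH_CLOSE,np.ones((5,5))),cv2.RETR_EXTERNAL,cv2.CHAIN_APPROX_NONE)
    c=max(cs,key=cv2.contourArea).reshape(-1,2)
    r=cv2.minAreaRect(np.array([onz(K,u,v,.012)[:2]*1000 for u,v in c],np.float32))
    print("t",s["time_s"],"tcp",s["tcp_pos"].round(4),"grip",s["opening"].round(4),s["grasp_force"].round(1))
    print("tray",np.round(r[0],1),np.round(r[1],1),round(r[2],2))
    # pale floors
    w=((im.min(2)>125)&n&(np.abs(P[...,2]-.006)<.012)).astype(np.uint8)
    cs,_=cv2.findContours(w,cv2.RETR_EXTERNAL,cv2.CHAIN_APPROX_NONE)
    for c in cs:
        if cv2.contourArea(c)<150: continue
        r=cv2.minAreaRect(np.array([onz(K,u,v,.006)[:2]*1000 for u,v in c.reshape(-1,2)],np.float32))
        print("floor",np.round(r[0],1),np.round(r[1],1),round(r[2],2),c.reshape(-1,2).min(0),c.reshape(-1,2).max(0))
    return im,P,K
E
python3 - <<'E'
from h import *
tray("top"); tray(save="w5")
E
```

```text
Traceback (most recent call last):
  File "h.py", line 58, in tray
    print("t",s["time_s"],"tcp",s["tcp_pos"].round(4),"grip",s["opening"].round(4),s["grasp_force"].round(1))
                                                             ^^^^^^^^^^^^^^^^^^
AttributeError: 'float' object has no attribute 'round'
```

```bash
sed -i 's/s\["opening"\].round(4),s\["grasp_force"\].round(1)/round(s["opening"],4),round(s["grasp_force"],1)/' h.py
python3 - <<'E'
from h import *
tray("top"); tray(save="w5")
E
```

```text
t 17.175 tcp [ 0.459  -0.0495  0.163 ] grip 0.0118 35.0
tray [ 523.9 -203.1] [206.7 150.8] 87.31
floor [ 526.8 -262.1] [ 71.6 109.7] 88.02 [378 186] [401 221]
floor [ 531.4 -193.6] [ 46.8 110. ] 88.22 [360 185] [375 220]
floor [ 543.7 -137.8] [47.1 88.1] 88.43 [342 185] [357 213]
floor [ 570.2 -233. ] [317.1 218.4] 54.23 [325 153] [421 245]
t 17.225 tcp [ 0.4591 -0.0496  0.1631] grip 0.0121 35.0
tray [ 531.7 -204.3] [208.5 137. ] 87.24
floor [ 404.4 -124.8] [72.3 28.9] 79.35 [362 218] [427 250]
floor [ 528.6 -263.1] [ 70.3 112.7] 87.44 [504  35] [583 165]
floor [ 532.5 -193.2] [ 47.5 112.3] 88.15 [443  33] [504 163]
floor [ 535.1 -136.3] [ 48.4 112. ] 87.35 [386  32] [446 162]
floor [ 504.8 -197.8] [307.2 217.4] 88.17 [311   0] [639 241]
```

View pics/w5.png

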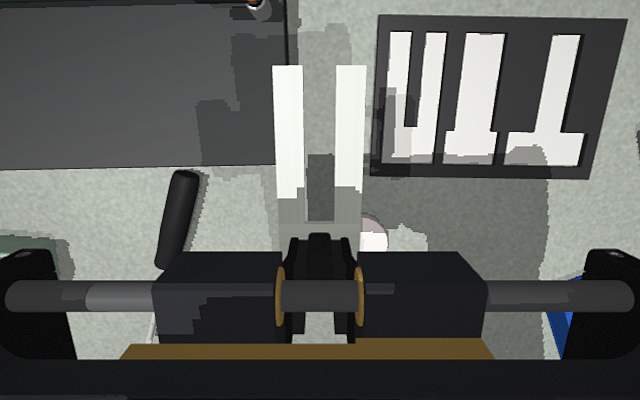

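The fork is held level at (320,145), and the tray is fully visible at (385-620, 15-180). I'll measure the held shim in the same view.

```bash
cat >> h.py <<'E'
def held(zoff=0.0135):
    s=sense(); im,d,K=cam("wrist"); P=cloud(K,d); p=s["tcp_pos"]; zt=p[2]-zoff+.005
    m=(np.abs(P[...,2]-zt)<.012)&(im.min(2)>90)&(np.hypot(P[...,0]-p[0]-.045,P[...,1]-p[1])<.1)
    w=P[m]; print("z",np.median(w[:,2]).round(4),"expect",round(zt,4))
    A=np.c_[w[:,:2],np.ones(len(w))]; print("tilt dz/dx,dy",np.linalg.lstsq(A,w[:,2],rcond=None)[0][:2].round(3))
    pts=np.array([onz(K,u,v,zt)[:2]*1000 for v,u in np.argwhere(m)],np.float32); r=cv2.minAreaRect(pts)
    print("tcp",p.round(4),"yaw",round(yaw(s),2),"shim ctr",np.round(r[0],1),np.round(r[1],1),round(r[2],2),"minmax",pts.min(0),pts.max(0),"grip",s["grasp_force"],s["opening"])
E
python3 - <<'E'
from h import *
held()
E
```

```text
z 0.1549 expect 0.1546
tilt dz/dx,dy [-0.001 -0.002]
tcp [ 0.4591 -0.0498  0.1631] yaw -91.84 shim ctr [503.  -51.7] [ 44.1 100.5] 88.2 minmax [452.64    -75.17525] [553.8517   -28.398834] grip 34.998590972973034 0.011616486455330984
```

```bash
python3 - <<'E'
from h import *
rows([(0.4948,-0.1335,0.09,-92.6),(0.4948,-0.1335,0.04,-92.6)],step=0.035)
E
```

```text
[[0.064,0.137,0.122,0,0,0.002],[0.064,0.137,0.122,0,0,0.002],[0.065,0.137,0.122,0,0,0.002],[0.065,0.137,0.122,0,0,0.002],[0,0,0.167,0,0,0]]
[[0,0,0.167,0,0,0]]
```

>>> step_arm(
  plan=[
    [0.064,0.137,0.122,0,0,0.002],
    [0.064,0.137,0.122,0,0,0.002],
    [0.065,0.137,0.122,0,0,0.002],
    [0.065,0.137,0.122,0,0,0.002],
    [0,0,0.167,0,0,0],
  ],
)

```text
time_s: 17.95
tcp_pos: [0.4935, -0.133, 0.0657]
eef_rot: [0.001, 1.0, -0.025, -0.0]
ft_force: [0.3, -0.3, -2.1]
opening: 0.0116
grasp_force: 35.0
```

>>> step_arm(
  plan=[
    [0,0,0.1,0,0,0],
    [0,0,0,0,0,0],
    [0,0,0,0,0,0],
    [0,0,0,0,0,0],
  ],
)

```text
time_s: 18.45
tcp_pos: [0.4937, -0.1307, 0.0527]
eef_rot: [-0.001, 1.0, -0.024, 0.001]
ft_force: [0.7, -0.2, -1.5]
opening: 0.0119
grasp_force: 35.0
```

```bash
python3 - <<'E'
from h import *
tray(guess=(0.5317,-0.2043),save="w6"); held()
E
```

```text
t 18.45 tcp [ 0.4937 -0.1307  0.0527] grip 0.0119 35.0
tray [ 532.3 -204.9] [208.2 137.1] 86.74
floor [ 410.2 -292.1] [10.8 34.8] 42.93 [529 312] [572 340]
floor [ 414.8 -132.3] [29.1 26.2] 87.34 [306 312] [346 343]
floor [ 478.6 -185.3] [36.9  4. ] 86.09 [374 240] [429 246]
floor [ 528.9 -263.1] [ 70.  112.6] 87.3 [462  65] [574 246]
floor [ 543.9 -192.3] [37.9 92. ] 82.56 [376  65] [454 214]
floor [ 525.7 -318.9] [131.9  23.8] 12.13 [602  46] [639 254]
floor [ 593.2 -160.7] [135.3 289.8] 27.0 [178   0] [639 250]
z 0.0437 expect 0.0441
tilt dz/dx,dy [-0.012  0.002]
tcp [ 0.4936 -0.1307  0.0526] yaw -92.73 shim ctr [ 537.2 -133.2] [ 44.  100.1] 87.25 minmax [ 486.2434  -157.02547] [ 588.1877 -109.2722] grip 35.00000459578587 0.011346069024832154
```

View pics/w6.png

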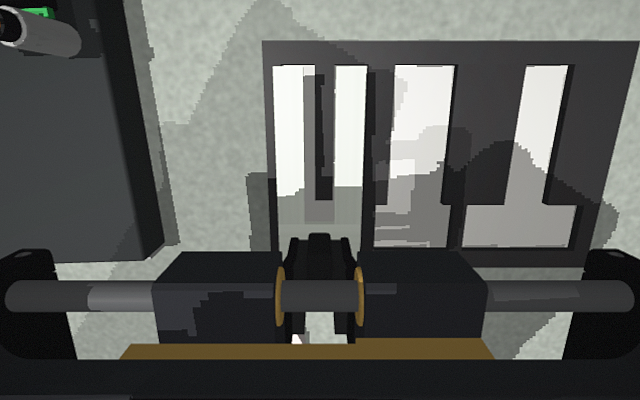

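>>> step_arm(
  plan=[
    [0.009,0.019,0.09,0,0,0],
    [0,0,0,0,0,0],
    [0,0,0,0,0,0],
    [0,0,0,0,0,0],
    [0,0,0,0,0,0],
  ],
)

```text
time_s: 19.18
tcp_pos: [0.4944, -0.1339, 0.0386]
eef_rot: [-0.001, 1.0, -0.024, 0.0]
ft_force: [0.3, 0.1, -1.1]
opening: 0.0115
grasp_force: 35.0
```

```bash
python3 - <<'E'
from h import *
tray(guess=(0.5317,-0.2043)); held(); held()
E
```

```text
t 19.175 tcp [ 0.4944 -0.1339  0.0386] grip 0.0115 35.0
tray [ 531.7 -205.2] [208.1 136.6] 87.21
floor [ 408.6 -288. ] [12.  43.2] 50.1 [523 315] [571 358]
floor [ 426.1 -131.5] [35.4 24.4] 87.28 [294 312] [346 343]
floor [ 510.8 -318. ] [90.8 13.9] 12.15 [615 114] [639 258]
floor [ 557.1 -144.6] [ 3.1 65.5] 86.97 [329  66] [336 185]
floor [ 528.9 -263.2] [ 69.9 112.3] 87.26 [467  64] [585 256]
floor [ 543.1 -192.2] [37.7 92.9] 83.02 [375  64] [457 223]
floor [ 593.3 -157.2] [127.4 279. ] 26.51 [163   0] [639 250]
z 0.0295 expect 0.0301
tilt dz/dx,dy [-0.014  0.002]
tcp [ 0.4944 -0.1339  0.0386] yaw -92.77 shim ctr [ 537.9 -136.4] [ 43.9 100.1] 87.21 minmax [ 486.966   -160.26746] [ 588.9297   -112.472336] grip 34.99992041615769 0.012106663426279031
z 0.0295 expect 0.0301
tilt dz/dx,dy [-0.014  0.002]
tcp [ 0.4944 -0.1338  0.0386] yaw -92.77 shim ctr [ 537.9 -136.4] [ 43.9 100.1] 87.22 minmax [ 486.94067 -160.20827] [ 588.9018  -112.41778] grip 34.999867726291995 0.011800051989188095
```

>>> step_arm(
  plan=[
    [0.006,0,0.06,0,0,0],
    [0,0,0,0,0,0],
    [0,0,0.04,0,0,0],
    [0,0,0.02,0,0,0],
    [0,0,0,0,0,0],
  ],
)

```text
time_s: 19.95
tcp_pos: [0.4951, -0.134, 0.0204]
eef_rot: [-0.001, 1.0, -0.024, -0.0]
ft_force: [-0.8, 0.4, 0.5]
opening: 0.0115
grasp_force: 35.0
```

>>> step_arm(
  plan=[
    [0,0,0,0,0,0],
    [0,0,0,0,0,0],
  ],
)

```text
time_s: 20.2
tcp_pos: [0.4953, -0.134, 0.0205]
eef_rot: [-0.001, 1.0, -0.024, 0.0]
ft_force: [-0.4, -0.8, -0.2]
opening: 0.0117
grasp_force: 35.0
```

```bash
python3 - <<'E'
from h import *
held(); s=sense(); print(s["ft_force"])
E
```

```text
z 0.0058 expect 0.012
tilt dz/dx,dy [-0.034 -0.039]
tcp [ 0.4953 -0.134   0.0205] yaw -92.77 shim ctr [ 532.4 -132.4] [185.9 168.2] 87.2 minmax [ 448.3037  -223.93869] [619.1086  -39.83448] grip 34.99987201415934 0.01171828178099908
[-0.65927346 -0.2596044  -0.68137689]
```

>>> step_arm(
  plan=[
    [0,0,0.008,0,0,0],
    [0,0,0,0,0,0],
    [0,0,0,0,0,0],
  ],
)

```text
time_s: 20.62
tcp_pos: [0.4953, -0.134, 0.0196]
eef_rot: [-0.001, 1.0, -0.024, 0.0]
ft_force: [-2.2, 0.4, 5.8]
opening: 0.0119
grasp_force: 35.0
```

>>> step_arm(
  plan=[
    [0,0,0,0,0,0],
    [0,0,0,0,0,0],
    [0,0,0,0,0,0],
    [0,0,0,0,0,0],
  ],
  gripper=0.2,
)

```text
time_s: 21.12
tcp_pos: [0.4952, -0.1339, 0.0192]
eef_rot: [-0.001, 1.0, -0.024, -0.0]
ft_force: [0.7, 0.5, -0.2]
opening: 0.0338
grasp_force: 0.0
```

>>> step_arm(
  plan=[
    [0,0,-0.2,0,0,0],
    [0,0,-0.3,0,0,0],
    [-0.05,0,-0.3,0,0,0],
    [0,0,0,0,0,0],
    [0,0,0,0,0,0],
  ],
)

```text
time_s: 21.75
tcp_pos: [0.4876, -0.1331, 0.1388]
eef_rot: [-0.001, 1.0, -0.024, -0.0]
ft_force: [-0.3, -0.2, -0.2]
opening: 0.0355
grasp_force: 0.0
```

```bash
python3 - <<'E'
from h import *
im,d,K,P,s=lug(zu=0.006,guess=(0.494,-0.134),save="w7")
rows([(0.53,0.05,0.20,-91),(0.602,0.2487,0.20,-91),(0.602,0.2487,0.13,-91)],step=0.055)
E
```

```text
t 21.75 tcp [ 0.4876 -0.1331  0.1388] yaw -92.73 lug 437 0.041 [ 494.6 -134.3] [11.3 24.2] 87.35
[[0.056,-0.309,-0.102,0,0,-0.004],[0.059,-0.308,-0.102,0,0,-0.004],[0.061,-0.308,-0.102,0,0,-0.004],[0.063,-0.307,-0.102,0,0,-0.004],[0.114,-0.333,0,0,0,0]]
[[0.114,-0.333,0,0,0,0],[0.114,-0.333,0,0,0,0],[0.114,-0.333,0,0,0,0],[0,0,0.233,0,0,0],[0,0,0.233,0,0,0]]
```

View pics/w7.png

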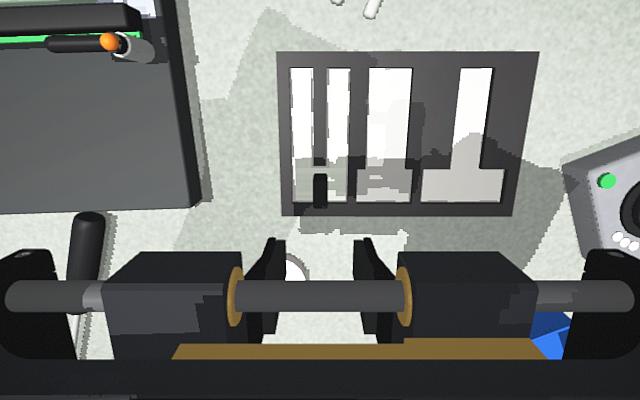

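The fork sits fully down in its cut-out (lug at (320,190), lug top at 41 mm as expected). Next, the paddle.

>>> step_arm(
  plan=[
    [0.056,-0.309,-0.102,0,0,-0.004],
    [0.059,-0.308,-0.102,0,0,-0.004],
    [0.061,-0.308,-0.102,0,0,-0.004],
    [0.063,-0.307,-0.102,0,0,-0.004],
    [0.114,-0.333,0,0,0,0],
  ],
  gripper=-0.2,
)

```text
time_s: 22.42
tcp_pos: [0.5485, 0.1008, 0.2008]
eef_rot: [-0.001, 1.0, -0.008, 0.0]
ft_force: [0.3, -0.1, 0.7]
opening: 0.0519
grasp_force: 0.0
```

>>> step_arm(
  plan=[
    [0.114,-0.333,0,0,0,0],
    [0.114,-0.333,0,0,0,0],
    [0.114,-0.333,0,0,0,0],
    [0,0,0.233,0,0,0],
    [0,0,0.233,0,0,0],
  ],
)

```text
time_s: 23.05
tcp_pos: [0.6016, 0.2483, 0.1279]
eef_rot: [0.0, 1.0, -0.008, -0.001]
ft_force: [-0.5, 1.6, 0.1]
opening: 0.0522
grasp_force: 0.0
```

>>> step_arm(
  plan=[
    [0,0,0,0,0,0],
    [0,0,0,0,0,0],
    [0,0,0,0,0,0],
  ],
)

```text
time_s: 23.42
tcp_pos: [0.6027, 0.2483, 0.1324]
eef_rot: [-0.001, 1.0, -0.008, 0.001]
ft_force: [0.4, 0.2, 0.0]
opening: 0.0523
grasp_force: 0.0
```

```bash
python3 - <<'E'
from h import *
s=sense(); im,d,K=cam("wrist"); P=cloud(K,d); print(s["tcp_pos"],yaw(s),s["opening"])
m=(np.abs(P[...,2]-.065)<.006)&(P[...,0]<.613)&(P[...,0]>.57)&(abs(P[...,1]-.248)<.03)&(im.max(2)<110)
p=P[m]; print(m.sum(),cv2.minAreaRect((p[:,:2]*1000).astype(np.float32)),p.min(0),p.max(0))
t=(P[...,2]>.068)&(P[...,0]<.618)&(abs(P[...,1]-.248)<.07); q=P[t]; print("tall",t.sum(),q.min(0) if len(q) else "",q.max(0) if len(q) else "")
E
```

```text
[0.60266829 0.24829172 0.13239582] -90.95403615605296 0.05233621734541427
450 ((602.345458984375, 249.00833129882812), (11.348664283752441, 21.537084579467773), 88.37870025634766) [0.59165801 0.24306586 0.06276166] [0.61297998 0.25493869 0.06770702]
tall 5390 [0.59093563 0.20797227 0.13135008] [0.61798749 0.28672583 0.22306495]
```

>>> step_arm(
  plan=[
    [-0.035,-0.003,0,0,0,0.001],
    [0,0,0.3,0,0,0],
    [0,0,0.29,0,0,0],
    [0,0,0,0,0,0],
    [0,0,0,0,0,0],
  ],
)

```text
time_s: 24.1
tcp_pos: [0.5975, 0.2491, 0.0445]
eef_rot: [-0.001, 1.0, -0.009, 0.001]
ft_force: [1.1, 0.3, 0.1]
opening: 0.0527
grasp_force: 0.0
```

>>> step_arm(
  plan=[
    [0,0,0,0,0,0],
    [0,0,0,0,0,0],
    [0,0,0,0,0,0],
    [0,0,0,0,0,0],
    [0,0,0,0,0,0],
  ],
  gripper=1,
  newtons=30,
)

```text
time_s: 24.72
tcp_pos: [0.5966, 0.2491, 0.0425]
eef_rot: [-0.001, 1.0, -0.009, -0.0]
ft_force: [0.7, -0.0, 0.9]
opening: 0.0119
grasp_force: 30.0
```

>>> step_arm(
  plan=[
    [0,0,0,0,0,0],
    [0,0,0,0,0,0],
  ],
)

```text
time_s: 24.98
tcp_pos: [0.5967, 0.2491, 0.0426]
eef_rot: [-0.001, 1.0, -0.009, 0.0]
ft_force: [-0.5, 0.4, 1.6]
opening: 0.0118
grasp_force: 30.0
```

>>> step_arm(
  plan=[
    [-0.05,0,0,0,0,0],
    [-0.05,0,0,0,0,0],
    [-0.05,0,0,0,0,0],
    [-0.05,0,0,0,0,0],
  ],
)

```text
time_s: 25.48
tcp_pos: [0.5663, 0.2495, 0.0426]
eef_rot: [-0.001, 1.0, -0.009, 0.0]
ft_force: [4.5, -0.3, -2.6]
opening: 0.0118
grasp_force: 30.0
```

>>> step_arm(
  plan=[
    [-0.05,0,0,0,0,0],
    [-0.05,0,0,0,0,0],
    [-0.05,0,0,0,0,0],
    [-0.05,0,0,0,0,0],
    [0,0,0,0,0,0],
  ],
)

```text
time_s: 26.1
tcp_pos: [0.5354, 0.2503, 0.0425]
eef_rot: [-0.001, 1.0, -0.009, -0.001]
ft_force: [-4.6, -0.4, 6.5]
opening: 0.012
grasp_force: 30.0
```

>>> step_arm(
  plan=[
    [-0.055,0,0,0,0,0],
    [-0.055,0,0,0,0,0],
    [-0.055,0,0,0,0,0],
    [-0.055,0,0,0,0,0],
    [0,0,0,0,0,0],
  ],
)

```text
time_s: 26.72
tcp_pos: [0.5027, 0.2509, 0.0425]
eef_rot: [-0.001, 1.0, -0.009, -0.001]
ft_force: [-2.5, -0.1, 3.1]
opening: 0.012
grasp_force: 30.0
```

>>> step_arm(
  plan=[
    [0,0,0,0,0,0],
    [0,0,0,0,0,0],
    [0,0,0,0,0,0],
    [0,0,0,0,0,0],
  ],
  gripper=-0.2,
)

```text
time_s: 27.22
tcp_pos: [0.5038, 0.2506, 0.0424]
eef_rot: [-0.0, 1.0, -0.009, 0.0]
ft_force: [0.3, -0.5, -0.5]
opening: 0.0439
grasp_force: 0.0
```

>>> step_arm(
  plan=[
    [0,0,-0.3,0,0,0],
    [0.04,0,-0.3,0,0,0],
    [0,0,0,0,0,0],
    [0,0,0,0,0,0],
    [0,0,0,0,0,0],
  ],
)

```text
time_s: 27.85
tcp_pos: [0.509, 0.2503, 0.1314]
eef_rot: [-0.0, 1.0, -0.009, -0.001]
ft_force: [0.3, 0.6, -0.2]
opening: 0.052
grasp_force: 0.0
```

```bash
python3 - <<'E'
from h import *
im,d,K,P,s=lug(guess=(0.509,0.250),save="w8")
m=(im.min(2)>150)&(abs(P[...,2]-.035)<.006)&(np.hypot(P[...,0]-.55,P[...,1]-.249)<.09)
pts=np.array([onz(K,u,v,.035)[:2]*1000 for v,u in np.argwhere(m)],np.float32); print(cv2.minAreaRect(pts))
p=pts[pts[:,0]>540]; print("tongue",cv2.minAreaRect(p))
E
```

```text
t 27.85 tcp [0.509  0.2503 0.1314] yaw -91.05 lug 538 0.0651 [509.1 250. ] [11.6 24.2] 88.69
((550.126220703125, 249.72389221191406), (43.2554817199707, 107.60964965820312), 88.94918823242188)
tongue ((572.1092529296875, 249.3648681640625), (30.751834869384766, 63.65427017211914), 88.98169708251953)
```

View pics/w8.png

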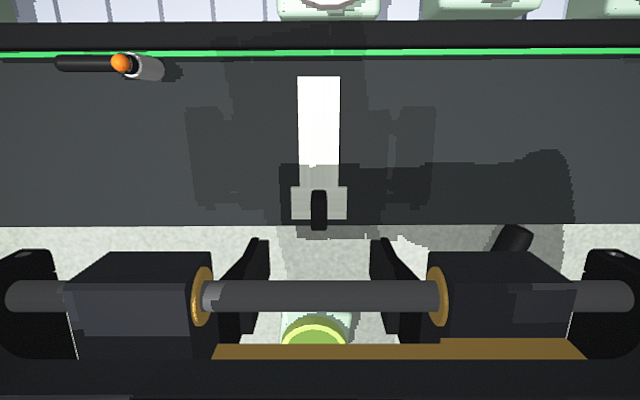

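The paddle lies clear of the rail at (319,150), lug at (319,210). Grip and lift.

>>> step_arm(
  plan=[
    [0,0,0.295,0,0,0],
    [0,0,0.29,0,0,0],
    [0,0,0,0,0,0],
    [0,0,0,0,0,0],
  ],
)

```text
time_s: 28.4
tcp_pos: [0.5104, 0.2504, 0.046]
eef_rot: [-0.001, 1.0, -0.009, 0.001]
ft_force: [-0.4, -0.0, -0.1]
opening: 0.0518
grasp_force: 0.0
```

>>> step_arm(
  plan=[
    [0,0,0,0,0,0],
    [0,0,0,0,0,0],
    [0,0,0,0,0,0],
    [0,0,0,0,0,0],
    [0,0,0,0,0,0],
  ],
  gripper=1,
  newtons=35,
)

```text
time_s: 29.02
tcp_pos: [0.5097, 0.2506, 0.0448]
eef_rot: [-0.001, 1.0, -0.009, -0.0]
ft_force: [-0.3, 0.1, 0.2]
opening: 0.0116
grasp_force: 35.0
```

>>> step_arm(
  plan=[
    [0,0,0,0,0,0],
    [0,0,0,0,0,0],
  ],
)

```text
time_s: 29.28
tcp_pos: [0.5097, 0.2506, 0.0448]
eef_rot: [-0.001, 1.0, -0.009, -0.0]
ft_force: [-1.6, -0.4, 1.2]
opening: 0.0116
grasp_force: 35.0
```

>>> step_arm(
  plan=[
    [0,0,-0.2,0,0,0],
    [0,0,-0.2,0,0,0],
    [0,0,-0.2,0,0,0],
    [0,0,-0.2,0,0,0],
    [0,0,0,0,0,0],
  ],
)

```text
time_s: 29.9
tcp_pos: [0.5106, 0.2508, 0.1664]
eef_rot: [-0.002, 1.0, -0.009, 0.001]
ft_force: [0.1, -0.1, -1.1]
opening: 0.0116
grasp_force: 35.0
```

```bash
python3 - <<'E'
from h import *
held(); rows([(0.49,0.05,0.17,-92),(0.46,-0.08,0.17,-92.7)],step=0.045)
E
```

```text
z 0.1569 expect 0.1579
tilt dz/dx,dy [0.002 0.003]
tcp [0.5106 0.2508 0.1664] yaw -91.05 shim ctr [554.5 249.5] [ 43.7 100.5] 89.03 minmax [503.8661  228.25586] [604.9719 271.9976] grip 34.99921202659607 0.01162457231453488
[[-0.022,0.268,-0.007,0,0,0.002],[-0.021,0.268,-0.007,0,0,0.002],[-0.02,0.268,-0.007,0,0,0.002],[-0.019,0.268,-0.007,0,0,0.002],[-0.018,0.268,-0.007,0,0,0.002]]
[[-0.057,0.291,0,0,0,0.002],[-0.055,0.291,0,0,0,0.002],[-0.054,0.291,0,0,0,0.002]]
```

>>> step_arm(
  plan=[
    [-0.022,0.268,-0.007,0,0,0.002],
    [-0.021,0.268,-0.007,0,0,0.002],
    [-0.02,0.268,-0.007,0,0,0.002],
    [-0.019,0.268,-0.007,0,0,0.002],
    [-0.018,0.268,-0.007,0,0,0.002],
  ],
)

```text
time_s: 30.58
tcp_pos: [0.4884, 0.0487, 0.1686]
eef_rot: [-0.0, 1.0, -0.019, -0.001]
ft_force: [0.2, -0.4, -0.5]
opening: 0.0117
grasp_force: 35.0
```

>>> step_arm(
  plan=[
    [-0.057,0.291,0,0,0,0.002],
    [-0.055,0.291,0,0,0,0.002],
    [-0.054,0.22,0,0,0,0.002],
    [0,0,0,0,0,0],
    [0,0,0,0,0,0],
  ],
)

```text
time_s: 31.2
tcp_pos: [0.4591, -0.0684, 0.1691]
eef_rot: [-0.001, 1.0, -0.025, -0.0]
ft_force: [-0.8, 0.8, -1.0]
opening: 0.0116
grasp_force: 35.0
```

```bash
python3 - <<'E'
from h import *
tray(guess=(0.5317,-0.2043),save="w9"); held(.0148)
E
```

```text
t 31.2 tcp [ 0.4591 -0.0684  0.1691] grip 0.0116 35.0
tray [ 531.6 -204.6] [207.9 136.6] 87.17
floor [ 401.  -148.5] [65.8 34.3] 87.19 [368 219] [430 250]
floor [ 529. -263.] [ 71.  112.1] 87.17 [482  32] [560 160]
floor [ 532.4 -193.7] [ 47.6 112.1] 87.17 [421  32] [477 160]
floor [ 535.3 -136.1] [ 48.6 112.2] 87.26 [361  32] [420 160]
floor [ 567.8 -225.8] [314.8 187.6] 57.16 [292   0] [639 220]
z 0.1597 expect 0.1595
tilt dz/dx,dy [-0.  0.]
tcp [ 0.4593 -0.0683  0.1693] yaw -92.8 shim ctr [502.8 -70.9] [ 44.1 101.3] 87.21 minmax [451.23596 -91.26682] [554.08765  -46.952393] grip 34.99918520450592 0.011579823130820403
```

```bash
python3 - <<'E'
from h import *
rows([(0.4922,-0.1915,0.10,-92.8),(0.4922,-0.1915,0.055,-92.8)],step=0.045)
E
```

```text
[[0.065,0.202,0.116,0,0,0],[0.065,0.202,0.116,0,0,0],[0.065,0.202,0.116,0,0,0],[0.065,0.202,0.116,0,0,0],[0,0,0.15,0,0,0]]
[[0,0,0.15,0,0,0]]
```

>>> step_arm(
  plan=[
    [0.065,0.202,0.116,0,0,0],
    [0.065,0.202,0.116,0,0,0],
    [0.065,0.202,0.116,0,0,0],
    [0.065,0.202,0.116,0,0,0],
    [0,0,0.15,0,0,0],
  ],
)

```text
time_s: 31.92
tcp_pos: [0.4896, -0.1873, 0.0796]
eef_rot: [0.0, 1.0, -0.026, -0.002]
ft_force: [0.6, -0.4, -0.3]
opening: 0.0117
grasp_force: 35.0
```

>>> step_arm(
  plan=[
    [0,0,0.15,0,0,0],
    [0,0,0,0,0,0],
    [0,0,0,0,0,0],
    [0,0,0,0,0,0],
    [0,0,0,0,0,0],
  ],
)

```text
time_s: 32.55
tcp_pos: [0.49, -0.1847, 0.0591]
eef_rot: [-0.001, 1.0, -0.025, -0.001]
ft_force: [0.4, 0.4, -0.9]
opening: 0.0117
grasp_force: 35.0
```

```bash
python3 - <<'E'
from h import *
tray(guess=(0.5317,-0.2043),save="w10"); held(.0148)
E
```

```text
t 32.55 tcp [ 0.49   -0.1847  0.0591] grip 0.0117 35.0
tray [ 531.9 -204.9] [207.3 136.7] 87.25
floor [ 406.2 -180.6] [40.7 27.1] 87.31 [292 312] [346 343]
floor [ 476.  -241.5] [34.4  4.4] 87.25 [378 234] [428 240]
floor [ 499.5 -235. ] [19.9  4.9] 87.23 [379 201] [409 208]
floor [ 486.3 -282.1] [28.3 28.8] 84.38 [440 199] [486 240]
floor [ 557.1 -151.7] [18.  65.6] 87.15 [244  65] [274 174]
floor [ 553.2 -263.6] [25.7 63.5] 87.26 [417  64] [468 170]
floor [ 534.9 -134. ] [ 44.9 113.1] 87.54 [192  64] [273 241]
floor [ 563.3 -198.7] [167.5 313. ] 10.01 [97  0] [599 275]
z 0.0493 expect 0.0491
tilt dz/dx,dy [-0.002  0.003]
tcp [ 0.4899 -0.1847  0.0589] yaw -92.82 shim ctr [ 533.3 -187.3] [ 44.1 101.3] 87.15 minmax [ 481.76767 -207.67728] [ 584.59955 -163.35905] grip 34.99898850917816 0.011790567934125466
```

>>> step_arm(
  plan=[
    [0.017,0.041,0,0,0,0],
    [0,0,0.133,0,0,0],
    [0,0,0,0,0,0],
    [0,0,0,0,0,0],
    [0,0,0,0,0,0],
  ],
)

```text
time_s: 33.28
tcp_pos: [0.4918, -0.1912, 0.0387]
eef_rot: [-0.001, 1.0, -0.025, -0.001]
ft_force: [-0.7, 0.4, -0.7]
opening: 0.0119
grasp_force: 35.0
```

```bash
python3 - <<'E'
from h import *
tray(guess=(0.5317,-0.2043),save="w11"); held(.0148)
E
```

```text
t 33.275 tcp [ 0.4918 -0.1912  0.0387] grip 0.0119 35.0
tray [ 531.8 -204.9] [207.5 136.5] 87.11
floor [ 423.2 -187.9] [36.9 24.5] 87.27 [292 312] [346 343]
floor [ 485.4 -287.7] [16.6 27.8] 87.19 [460 214] [491 256]
floor [ 558.2 -150.7] [17.2 64.5] 85.3 [224  65] [257 182]
floor [ 539.2 -257.6] [35.7 98.1] 73.04 [378  64] [472 222]
floor [ 537.8 -124. ] [ 24.8 108.4] 87.29 [166  64] [225 250]
floor [ 562.6 -199.7] [158.7 312.2] 8.56 [63  0] [615 279]
z 0.0291 expect 0.0289
tilt dz/dx,dy [-0.002  0.004]
tcp [ 0.4919 -0.1911  0.0387] yaw -92.84 shim ctr [ 536.4 -170.9] [ 89.1 101.3] 87.23 minmax [ 483.76978 -213.56503] [ 586.6121  -124.47958] grip 34.99908149242401 0.012079036641477501
```

>>> step_arm(
  plan=[
    [0.002,0,0.06,0,0,0],
    [0,0,0,0,0,0],
    [0,0,0.04,0,0,0],
    [0,0,0.012,0,0,0],
    [0,0,0,0,0,0],
  ],
)

```text
time_s: 34.0
tcp_pos: [0.4918, -0.1911, 0.0216]
eef_rot: [-0.001, 1.0, -0.025, -0.002]
ft_force: [-0.3, 1.0, -1.0]
opening: 0.0117
grasp_force: 35.0
```

>>> step_arm(
  plan=[
    [0,0,0,0,0,0],
    [0,0,0,0,0,0],
  ],
)

```text
time_s: 34.25
tcp_pos: [0.4921, -0.1911, 0.0218]
eef_rot: [-0.001, 1.0, -0.025, -0.001]
ft_force: [0.6, -0.9, -0.5]
opening: 0.0116
grasp_force: 35.0
```

>>> step_arm(
  plan=[
    [0,0,0.006,0,0,0],
    [0,0,0,0,0,0],
    [0,0,0,0,0,0],
  ],
)

```text
time_s: 34.62
tcp_pos: [0.492, -0.1911, 0.0209]
eef_rot: [-0.001, 1.0, -0.025, -0.001]
ft_force: [-0.2, -0.4, -0.3]
opening: 0.012
grasp_force: 35.0
```

>>> step_arm(
  plan=[
    [0,0,0,0,0,0],
    [0,0,0,0,0,0],
    [0,0,0,0,0,0],
    [0,0,0,0,0,0],
  ],
  gripper=0.2,
)

```text
time_s: 35.12
tcp_pos: [0.492, -0.191, 0.0208]
eef_rot: [-0.001, 1.0, -0.025, -0.002]
ft_force: [-0.3, -0.6, -0.0]
opening: 0.0343
grasp_force: 0.0
```

>>> step_arm(
  plan=[
    [0,0,-0.2,0,0,0],
    [0,0,-0.3,0,0,0],
    [-0.05,0,-0.3,0,0,0],
    [0,0,-0.2,0,0,0],
    [0,0,0,0,0,0],
  ],
)

```text
time_s: 35.75
tcp_pos: [0.486, -0.1913, 0.1726]
eef_rot: [-0.002, 1.0, -0.025, 0.0]
ft_force: [-0.2, 0.6, -1.4]
opening: 0.0351
grasp_force: 0.0
```

```bash
python3 - <<'E'
from h import *
lug(zu=0.006,guess=(0.4914,-0.1913)); im,d,K,P,s=lug(zu=0.006,guess=(0.494,-0.134),save="w12")
tray(guess=(0.5317,-0.2043))
im,d,K=cam("top")
# jars now
P=cloud(K,d)
for u,v in((222,159),(255,159),(288,158)):
    w=im[v-10:v+11,u-10:u+11].min(2)>215
    yy,xx=np.nonzero(w); print("lid",onz(K,u-10+xx.mean(),v-10+yy.mean(),0.086), np.median(P[v-2:v+3,u-2:u+3,2]))
rows([(0.4705,-0.30,0.20,-80),(0.4705,-0.4066,0.20,-70),(0.4705,-0.4066,0.12,-70)],step=0.05)
E
```

```text
t 35.75 tcp [ 0.486  -0.1913  0.1726] yaw -92.83 lug 346 0.041 [ 491.8 -191.4] [10.8 23.4] 87.16
t 35.80 tcp [ 0.4854 -0.1909  0.1712] yaw -92.81 lug 376 0.0409 [ 495.  -134.7] [12.2 23.5] 86.16
t 35.85 tcp [ 0.4849 -0.1907  0.1704] grip 0.035 0.0
tray [ 531.7 -204.9] [207.1 136.9] 87.23
floor [ 488.1 -328.5] [27.1 44.6] 73.1 [449 152] [479 197]
floor [ 529.  -262.1] [ 72.1 111.6] 87.23 [353  71] [427 191]
floor [ 531.8 -193. ] [ 48.5 112.7] 87.16 [295  71] [344 192]
floor [ 534.6 -135.8] [ 48.6 112.9] 87.28 [229  71] [286 192]
floor [ 511.1 -203.3] [315.5 266.4] 87.12 [164   0] [500 279]
lid [0.6632797  0.24168091 0.086     ] 0.08492923178358636
lid [0.66598316 0.14648311 0.086     ] 0.08446024948683606
lid [0.66119655 0.04714071 0.086     ] 0.08580890306434474
[[-0.019,0.244,-0.068,-0.001,0.001,-0.037],[-0.037,0.242,-0.067,-0.001,0.001,-0.037],[-0.055,0.238,-0.067,-0.001,0.001,-0.037],[-0.041,0.233,0,0,0,-0.029],[-0.055,0.231,0,0,0,-0.029]]
[[-0.068,0.227,0,0,0,-0.029],[0,0,0.267,0,0,0],[0,0,0.267,0,0,0]]
```

View pics/w12.png

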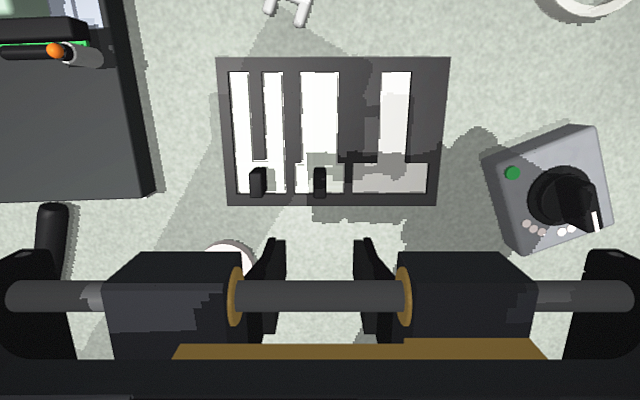

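Both shims are fully home: lug tops read 41 mm, at (258,180) and (320,180). The tee cut-out is empty because that shim is absent, and the jar lids read about 85 mm, so the jars are on the belt. Now the selector goes to RUN.

>>> step_arm(
  plan=[
    [-0.019,0.244,-0.068,0,0,-0.037],
    [-0.037,0.242,-0.067,0,0,-0.037],
    [-0.055,0.238,-0.067,0,0,-0.037],
    [-0.041,0.233,0,0,0,-0.029],
    [-0.055,0.231,0,0,0,-0.029],
  ],
  gripper=-0.2,
)

```text
time_s: 36.58
tcp_pos: [0.4704, -0.3724, 0.1994]
eef_rot: [-0.002, 0.989, 0.145, -0.002]
ft_force: [-0.3, -0.0, -0.2]
opening: 0.0522
grasp_force: 0.0
```

>>> step_arm(
  plan=[
    [-0.068,0.227,0,0,0,-0.029],
    [0,0,0.2,0,0,0],
    [0,0,0.2,0,0,0],
    [0,0,0,0,0,0],
    [0,0,0,0,0,0],
  ],
)

```text
time_s: 37.2
tcp_pos: [0.4705, -0.4072, 0.1411]
eef_rot: [-0.001, 0.985, 0.172, -0.001]
ft_force: [-0.4, -0.3, -0.0]
opening: 0.0523
grasp_force: 0.0
```

```bash
python3 - <<'E'
from h import *
s=sense(); im,d,K=cam("wrist"); P=cloud(K,d); print(s["tcp_pos"],yaw(s),s["opening"])
u,v=map(int,proj(K,(0.4705,-0.406,0.076)))
w=P[max(v-60,0):v+60,u-60:u+60]; m=(w[...,2]>0.066)&(w[...,2]<0.085); p=w[m]
print(cv2.minAreaRect((p[:,:2]*1000).astype(np.float32)))
rows([(0.4705,-0.4067,0.13,-70),(0.4705,-0.4067,0.052,-70)],step=0.045)
E
```

```text
[ 0.47051533 -0.40717717  0.1411227 ] -70.17073010435784 0.05232591095724249
((470.9618225097656, -406.6605224609375), (41.35089874267578, 13.449114799499512), 20.025972366333008)
[[-0.001,-0.004,0.077,-0.001,0.001,-0.001],[0,0,0.26,0,0,0],[0,0,0.26,0,0,0]]
```

>>> step_arm(
  plan=[
    [0,-0.004,0.077,0,0,0],
    [0,0,0.26,0,0,0],
    [0,0,0.26,0,0,0],
    [0,0,0,0,0,0],
    [0,0,0,0,0,0],
  ],
)

```text
time_s: 37.88
tcp_pos: [0.4705, -0.4067, 0.0525]
eef_rot: [-0.001, 0.985, 0.172, -0.001]
ft_force: [0.2, -0.0, -0.0]
opening: 0.0523
grasp_force: 0.0
```

>>> step_arm(
  plan=[
    [0,0,0,0,0,0],
    [0,0,0,0,0,0],
    [0,0,0,0,0,0],
    [0,0,0,0,0,0],
    [0,0,0,0,0,0],
  ],
  gripper=1,
  newtons=20,
)

```text
time_s: 38.5
tcp_pos: [0.4703, -0.4067, 0.0512]
eef_rot: [-0.001, 0.985, 0.172, -0.001]
ft_force: [1.0, -3.6, 0.5]
opening: 0.0137
grasp_force: 20.0
```

>>> step_arm(
  plan=[
    [0,0,0,0,0,0.075],
    [0,0,0,0,0,0.075],
    [0,0,0,0,0,0.075],
    [0,0,0,0,0,0.075],
    [0,0,0,0,0,0.075],
  ],
)

```text
time_s: 39.12
tcp_pos: [0.4703, -0.4066, 0.0512]
eef_rot: [-0.001, 0.979, -0.203, -0.001]
ft_force: [1.2, -2.3, -2.6]
opening: 0.0136
grasp_force: 20.0
```

>>> step_arm(
  plan=[
    [0,0,0,0,0,0.075],
    [0,0,0,0,0,0],
    [0,0,0,0,0,0],
    [0,0,0,0,0,0],
  ],
)

```text
time_s: 39.62
tcp_pos: [0.4703, -0.4065, 0.0512]
eef_rot: [-0.001, 0.962, -0.272, -0.001]
ft_force: [3.1, -4.5, -1.6]
opening: 0.0139
grasp_force: 20.0
```

>>> step_arm(
  plan=[
    [0,0,0,0,0,0],
    [0,0,0,0,0,0],
    [0,0,0,0,0,0],
    [0,0,0,0,0,0],
  ],
  gripper=-0.2,
)

```text
time_s: 40.12
tcp_pos: [0.47, -0.4059, 0.051]
eef_rot: [-0.001, 0.962, -0.273, -0.002]
ft_force: [-0.2, 0.8, 0.1]
opening: 0.0458
grasp_force: 0.0
```

>>> step_arm(
  plan=[
    [0,0,-0.3,0,0,0],
    [0,0,-0.3,0,0,0],
    [0,0,-0.3,0,0,0],
    [0,0,0,0,0,0],
    [0,0,0,0,0,0],
  ],
)

```text
time_s: 40.75
tcp_pos: [0.4704, -0.406, 0.1854]
eef_rot: [-0.001, 0.962, -0.273, -0.002]
ft_force: [0.2, 0.1, -0.7]
opening: 0.0521
grasp_force: 0.0
```

```bash
python3 - <<'E'
from h import *
s=sense(); im,d,K=cam("wrist"); P=cloud(K,d); print(s["time_s"],s["tcp_pos"],yaw(s),s["opening"])
u,v=map(int,proj(K,(0.4705,-0.406,0.076)))
w=P[max(v-60,0):v+60,u-60:u+60]; m=(w[...,2]>0.066)&(w[...,2]<0.085); p=w[m]
print(cv2.minAreaRect((p[:,:2]*1000).astype(np.float32)))
im,d,K=cam("top"); P=cloud(K,d)
lug(zu=.006,guess=(.4918,-.1914),name="top"); lug(zu=.006,guess=(.4948,-.1345),name="top")
cv2.imwrite("pics/t2.png",im)
E
```

```text
40.75 [ 0.47043272 -0.40602064  0.18542751] -121.69908063116259 0.052149142569945094
((470.8546447753906, -407.3962707519531), (13.560068130493164, 41.349609375), 58.50410842895508)
t 40.85 tcp [ 0.4702 -0.4058  0.1848] yaw -121.71 lug 31 0.0394 [ 498.1 -210.2] [ 9.9 21.2] 89.04
t 40.90 tcp [ 0.4702 -0.4059  0.1848] yaw -121.72 lug 26 0.0394 [ 500.9 -152.8] [ 9.6 18.3] 88.75
```

The selector reads RUN. The tray and both lugs have moved together by about 18 mm, which is the announced knock, so I'll check up close.

```bash
python3 - <<'E'
from h import *
tray("top",guess=(0.535,-0.223))
rows([(0.47,-0.22,0.20,-95)],step=0.05)
E
```

```text
t 40.95 tcp [ 0.4702 -0.406   0.185 ] grip 0.052 0.0
tray [ 534.9 -242.4] [246.7 144.2] 87.25
floor [ 426.6 -245.2] [ 99.2 234.5] 4.25 [347 217] [422 252]
floor [ 535.6 -280.7] [ 71.9 109.8] 88.57 [384 183] [407 218]
floor [ 540.3 -212.6] [ 46.8 110.2] 88.15 [366 182] [381 217]
floor [ 541.8 -154.9] [ 50.  110.2] 88.19 [347 182] [363 217]
floor [ 602.1 -186.8] [164.  316.4] 27.99 [326 151] [420 226]
[[-0.164,-0.264,-0.024,0,0.001,-0.058],[-0.132,-0.281,-0.024,0,0.001,-0.058],[-0.098,-0.294,-0.024,0,0.001,-0.058],[-0.063,-0.304,-0.024,0,0.001,-0.058]]
```

>>> step_arm(
  plan=[
    [-0.164,-0.264,-0.024,0,0,-0.058],
    [-0.132,-0.281,-0.024,0,0,-0.058],
    [-0.098,-0.294,-0.024,0,0,-0.058],
    [-0.063,-0.304,-0.024,0,0,-0.058],
    [0,0,0,0,0,0],
  ],
)

```text
time_s: 41.62
tcp_pos: [0.4718, -0.2152, 0.2006]
eef_rot: [-0.003, 0.999, -0.04, -0.001]
ft_force: [-0.5, -0.3, 0.2]
opening: 0.0523
grasp_force: 0.0
```

>>> step_arm(
  plan=[
    [0,0,0,0,0,0],
    [0,0,0,0,0,0],
    [0,0,0,0,0,0],
  ],
)

```text
time_s: 42.0
tcp_pos: [0.4698, -0.2216, 0.2009]
eef_rot: [-0.001, 0.999, -0.046, -0.002]
ft_force: [-0.4, 0.8, -0.6]
opening: 0.0522
grasp_force: 0.0
```

```bash
python3 - <<'E'
from h import *
lug(zu=0.006,guess=(0.498,-0.210)); lug(zu=0.006,guess=(0.501,-0.153))
tray(guess=(0.537,-0.223),save="w13")
E
```

```text
t 42.00 tcp [ 0.4698 -0.2216  0.2009] yaw -95.30 lug 317 0.041 [ 500.2 -210.9] [11.5 24.2] 84.56
t 42.05 tcp [ 0.4699 -0.2214  0.2008] yaw -95.27 lug 326 0.0409 [ 503.4 -154.1] [12.1 23.6] 85.67
t 42.1 tcp [ 0.47   -0.2212  0.2009] grip 0.0521 0.0
tray [ 540.3 -224.3] [207.1 136.9] 87.22
floor [ 543.5 -154.9] [ 48.7 113.8] 87.12 [218  50] [275 167]
floor [ 540.6 -212.2] [ 48.9 113.6] 87.18 [282  48] [329 165]
floor [ 537.2 -282.6] [ 71.9 113.4] 85.66 [338  45] [407 162]
floor [ 508.9 -220.5] [315.4 257.8] 84.72 [159   0] [472 253]
```

```bash
python3 -c "
from station import workorder
print(workorder.hand_in())"
```

```text
the job is handed in; nothing more can be done
None
```

I turned the selector to SET-UP, laid the fork and paddle shims fully down in their own cut-outs (the tee shim was absent), and left the jars standing on the belt; the selector now reads RUN and the job is handed in, verdict not shown. The tray got knocked about 20 mm during the run, but a close check afterwards found both shims still home.

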